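# Load and clamp the ball-drilling jig

## Task

Load the ball-drilling jig for the drill press. Open both clamps, which were left shut (levers up, straps drawn right back), and roll every turned ball in the tray across its floor into a pocket of its own; they are freshly oiled, so nudge them along and never pick them up, and leave the finished egg and bottle stopper on the left alone. When all that is done, set the drill-guide plate on the two end blocks above the balls, flush all round, slide both straps fully home over its ends and press their cam levers right down, so that the plate is clamped.

Things in the scene. Friction and masses are not known exactly. Their poses are not given: they have to be found in the camera images.
- ball_walnut_center (a point): centre of a loose turned wooden ball, dark brown (walnut), 50 mm in diameter, 46 g; absent in some starts. At the start it lies on the tray floor of the jig (floor at height 30 mm). It rolls easily but stops within some millimetres when it is no longer pushed
- ball_cherry_center (a point): centre of a loose turned wooden ball, mid-brown (cherry), 50 mm in diameter, 46 g; absent in some starts. At the start it lies on the tray floor of the jig (floor at height 30 mm). It rolls easily but stops within some millimetres when it is no longer pushed
- ball_maple_center (a point): centre of a loose turned wooden ball, pale (maple), 50 mm in diameter, 46 g; absent in some starts. At the start it lies on the tray floor of the jig (floor at height 30 mm). It rolls easily but stops within some millimetres when it is no longer pushed
- ball_padauk_center (a point): centre of a loose turned wooden ball, red-brown (padauk), 50 mm in diameter, 46 g; absent in some starts. At the start it lies on the tray floor of the jig (floor at height 30 mm). It rolls easily but stops within some millimetres when it is no longer pushed
- pocket_1 (a point): pocket 1 of 4 in the jig: round blind hole, 34 mm wide, in the wooden strip at the far side of the tray; the point is the centre of a seated ball, 18.3 mm above the tray floor (25 mm for a ball on the open floor: it drops 6.7 mm). Row along jig y (56, 60 and 56 mm apart), from the -y end; any ball in any pocket. Axes: the jig's (x from tray to pocket row and back, y along the row, z up)
- pocket_2 (a point): pocket 2 of 4, as pocket_1
- pocket_3 (a point): pocket 3 of 4, as pocket_1
- pocket_4 (a point): pocket 4 of 4, as pocket_1
- tray_middle (a point): point on the tray floor of the fixed jig, 85 mm in front (jig -x) of the pocket row's middle, jig axes. Tray 274 mm wide (jig y) inside; level floor from 42 mm in front of this point to 107 mm behind it, flush with the pockets' rims. Beyond, in front and behind, bevels climb outwards, 10 mm in 40 mm, to lippings 34 mm high (back 42); front lipping's inner face 82 mm in front of this point
- guide_grip (a point): centre of the handle of the loose guide plate: pale plate 76 (own x) x 334 (own y) x 12 mm, 0.32 kg, with four brass-rimmed holes; a dark wooden handle stands in its middle, 60 (own x) x 20 (own y) x 34 mm high. The point is half-way up it, 17 mm above the plate's top, 29 mm above its underside. Starts flat on the bench right of the jig; may be turned end for end
- guide_seat (a point): where guide_grip comes when the plate sits right, its y axis along jig y: the plate lies on the two end blocks, flush with their outer faces all round. The blocks stand at the ends of the pocket row, each 76 (jig x) x 30 (jig y) mm, tops 45 mm above the tray floor, 1.7 mm higher than seated balls; their outer faces are 167 mm from here along jig y
- strap_left (a joint): steel clamp strap in a T-track on a riser beyond the jig's +y end block, slides along jig y. 0 = drawn back, nose 36 mm clear of the plate's end; grows inwards (jig -y) to the stop at 0.056 m, its rubber foot then over the plate's end. 1.5 N of friction. The cam lever must be up for the foot to pass over the plate
- tab_left (a point): upturned steel tail of strap_left, to push or pinch from above: 32 (jig x) x 8 (jig y) x 26 mm high above the strap; the point is mid-width, mid-thickness, 8 mm below its top edge. The pivot of its cam lever is 53 mm further in along jig y and 5.5 mm lower
- cam_left (a joint): cam lever mounted on strap_left (moves along with it). 0 = free, black handle raised 42 degrees, pointing to the front (jig -x); grows as the handle is pressed down; 0.70 rad = fully down, almost level, locked. It lowers the strap's foot by 3.6 mm, closing a 2.6 mm gap, and so clamps the plate. Stays where it is left; takes about 2 N at the handle, more when it bites
- lever_left (a point): point on the black handle of cam_left (17 mm wide along jig y, 12 mm thick), on its centre line, 12 mm from its end, 48 mm from the pivot. The pivot axis runs along jig y: the point swings from 35 mm in front of (jig -x) and 32 mm above the pivot (free) to 48 mm in front and 2 mm above (locked)
- foot_left: rubber foot under the nose of strap_left, 28 x 18 x 6 mm, origin at the centre of its underside
- strap_right (a joint): steel clamp strap in a T-track on a riser beyond the jig's -y end block, slides along jig y. 0 = drawn back, nose 36 mm clear of the plate's end; grows inwards (jig +y) to the stop at 0.056 m, its rubber foot then over the plate's end. 1.5 N of friction. The cam lever must be up for the foot to pass over the plate
- tab_right (a point): upturned steel tail of strap_right, to push or pinch from above: 32 (jig x) x 8 (jig y) x 26 mm high above the strap; the point is mid-width, mid-thickness, 8 mm below its top edge. The pivot of its cam lever is 53 mm further in along jig y and 5.5 mm lower
- cam_right (a joint): cam lever mounted on strap_right (moves along with it). 0 = free, black handle raised 42 degrees, pointing to the front (jig -x); grows as the handle is pressed down; 0.70 rad = fully down, almost level, locked. It lowers the strap's foot by 3.6 mm, closing a 2.6 mm gap, and so clamps the plate. Stays where it is left; takes about 2 N at the handle, more when it bites
- lever_right (a point): point on the black handle of cam_right (17 mm wide along jig y, 12 mm thick), on its centre line, 12 mm from its end, 48 mm from the pivot. The pivot axis runs along jig y: the point swings from 35 mm in front of (jig -x) and 32 mm above the pivot (free) to 48 mm in front and 2 mm above (locked)
- foot_right: rubber foot under the nose of strap_right, 28 x 18 x 6 mm, origin at the centre of its underside
- wood_egg: bystander: finished turned wooden egg, 47 x 60 mm high, standing on the bench to the left of the jig; origin under its middle
- bottle_stopper: bystander: finished dark turned bottle stopper, 39 x 80 mm high, standing on the bench to the left of the jig; origin under its middle
- guide_plate: the drill-guide plate itself; origin at the centre of its underside, axes as guide_grip

How it is judged:
By the outcome, as a careful person would: the job done as asked, in the order asked, and still so for the second after the job is handed in, with the robot touching nothing.
Of ball_walnut, ball_cherry, ball_maple, ball_padauk only 2 to 4 are there at a start; the rules pass over those that are not, and their reading is None.
At some moment in a run one of ball_walnut, ball_cherry, ball_maple, ball_padauk, guide_plate may be knocked a few centimetres aside while the robot is not near it.
Once in a run the grip may slacken for a moment while it holds something.
It also fails if it takes over 210 s, if anything falls off the work surface, if the arm or the gripper's body presses on something with over 40 N, if the wrist force passes 120 N, or if a joint passes its speed limit or range.

## Robot

A 6-joint arm with a two-finger parallel gripper is mounted at the origin on a cart in front of the work surface, level with it; the furniture and walls round the work are solid. World frame = base frame: x ahead of the robot, y to its left, z up, the work surface at z = 0. Lengths are in m, angles in rad, forces in N, time in s.
With the tool pointing down it reaches from about 0.3 to 0.75 m from the base axis. Payload 8.5 kg.
Tool frame: the origin (TCP) lies midway between the tips of the shut fingers; the grasp point (between the pads) lies 19 mm behind it; x points along the fingers, y is the direction in which the jaws open and shut, and the axes are right-handed (so a half turn about x gives the same grasp; the last joint's range is limited). The gripper opens to 88 mm and grips with 3 to 60 N. Pads are 18 mm wide; open, the fingers measure 123 mm over their backs; the gripper's body (75 mm by 187 mm) begins 45 mm behind the grasp point.
Start: joints at [0.923, 0.381, 1.297, -0, 1.464, -0.215], TCP at [0.231, 0.499, 0.239] pointing down, gripper open.
Joint ranges: [-3.11, 3.11], [-0.89, 2.33], [0.22, 2.48], [-1.42, 4.56], [0.17, 2.85], [-2.88, 2.88]. Speed limits (rad/s): [2.39, 2.39, 3.14, 3.14, 3.14, 3.14].

## Interface

Orientations are given as [roll, pitch, yaw] about the fixed x, y, z axes, in that order (R = Rz(yaw) Ry(pitch) Rx(roll)).
In Python, from bench import env, move_gripper, eyes, finder gives the robot as it stands. Calls block until the motion is done:
- env.move_pose(position, orientation): joint-space move of the TCP to a pose.
- env.move_l(position, orientation=None, v=0.15): straight line of the TCP; orientation=None keeps the orientation; v is the mean speed in m/s.
- env.move_j(angles): joint-space move.
- move_gripper(opening): finger opening in m; the grip force is fixed at half the most; returns when the fingers have stopped.
- env.hold(seconds).
- env.ik(position, orientation): joint angles nearest the present ones, or None.
- eyes.get_image(name): name is "scene" or "top"; returns the picture (480x640x3 uint8, red, green, blue); there is no depth.
- eyes.camera_info(name): a dict with "fov_y" (degrees; the focal length in pixels is half the picture's height over the tangent of half this angle, whatever the lens; pixels are square), "cx", "cy" (the principal point, pixels), "D" ([k1, k2, p1, p2, k3] as OpenCV has them; the pictures are not rectified), "R" (3x3) and "t" (3): a world point X has camera coordinates R X + t. Camera axes: x right, y down, z forward; pixel columns grow to the right and rows downward; lengths in m; the calibration is good to about 2 mm. A picture is of the moment at which its call begins. camera_info takes no time and is no camera call.
A pose or a line that the arm cannot do raises env.IKError and nothing moves.
- env.close_job(): hands the job in, once; it reports no verdict.
Trained networks look in the newest picture that a camera, given by its name, has taken for a name from the list of things; names that differ only in an ending like _2 or _b are one class to them, and where a whole thing is asked for, a point or a joint stands for the part that bears it (a point fixed in the world has none). Each returns a list of dicts, best first, with "score" (0 to 1); they miss things now and then, are a little off and sometimes report something else, mostly with a low value. They report only what shows in the picture. A call takes as long as a camera call.
- finder.regions_of(camera, target): "region" (480x640 bool, what is visible of it) and "centre" ([column, row] as shares, 0 to 1, of the picture: columns of its width, rows of its height, amid what is visible of it).
- finder.tip_of(camera, target): "centre" ([column, row] as shares, 0 to 1, of the picture: columns of its width, rows of its height: a listed point, or the origin of a listed thing).
Readings, each from a call of its own:
- env.get_t(): time.
- env.get_joint_positions(): joint angles.
- env.get_joint_vel(): joint speeds.
- env.get_joint_torque(): joint torques, N m.
- env.get_position(): TCP position.
- env.get_ee_rot(): TCP orientation.
- env.get_wrist_force(): force on the tool from outside, world axes, zero at the start.
- env.get_moment(): the same for the moment, N m.
- env.get_opening(): finger opening in m.
Only numpy, scipy, OpenCV 4.12 (cv2) and the standard library are available. Lean on these libraries where they do the work, as an engineer would, in place of code of your own. Each camera call takes 0.05 s, during which the arm holds its last target.

## Working session

There is one attempt and no reset: what is moved stays moved. The work goes in short steps, each a Python script; the robot and the scene stay as the last script left them, time stands still between calls to the robot, and variables do not carry over. Pictures are saved under pics/ and viewed, and the job is handed in when it is done.

```bash
ls -la; mkdir -p pics; python3 - <<'E'
from bench import env, move_gripper, eyes, finder
import cv2
for n in ["scene","top"]:
    im=eyes.get_image(n); cv2.imwrite(f"pics/{n}0.png",im[:,:,::-1])
    c=eyes.camera_info(n); print(n,c)
print(env.get_t(), env.get_ee_rot(), env.get_position())
E
```

```text
total 12
drwxr-xr-x  3 agent agent 4096 Dec  6 11:15 .
drwxr-xr-x 23 root  root  4096 Dec  6 11:15 ..
drwxr-xr-x  2 agent agent 4096 Dec  6 11:15 pics
scene {'fov_y': 55.318855744097675, 'cx': 316.1760028378284, 'cy': 242.41824768908728, 'D': array([0.02404708, 0.        , 0.        , 0.        , 0.        ]), 'R': array([[ 0.62090898, -0.78378571, -0.01232924],
       [-0.49560983, -0.38033533, -0.78084309],
       [ 0.60732441,  0.49094297, -0.62460552]]), 't': array([-0.24210337,  0.34674404,  0.83533348])}
top {'fov_y': 43.48094484034596, 'cx': 321.6008658659214, 'cy': 237.14790875746104, 'D': array([-0.20643016,  0.        ,  0.        ,  0.        ,  0.        ]), 'R': array([[ 0.01649373, -0.99956705,  0.02436542],
       [-0.99770043, -0.01805538, -0.06532889],
       [ 0.06574053, -0.02323187, -0.99756627]]), 't': array([0.03614724, 0.47578495, 1.61561902])}
0.1 [-1.74005006  1.5695289  -2.17282045] [0.23053592 0.4990837  0.23821921]
```

View pics/scene0.png

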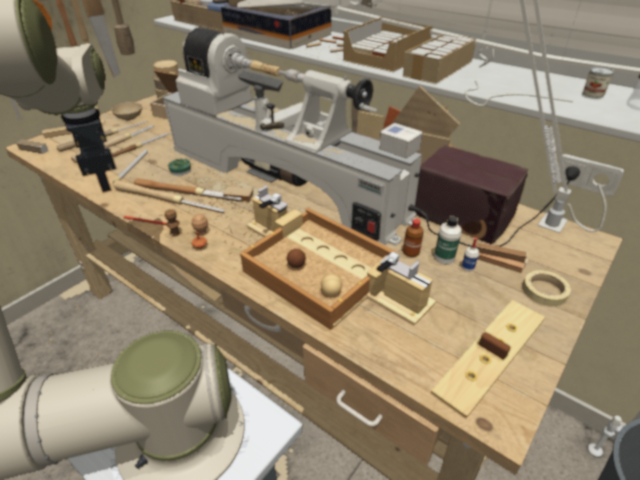

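View pics/top0.png

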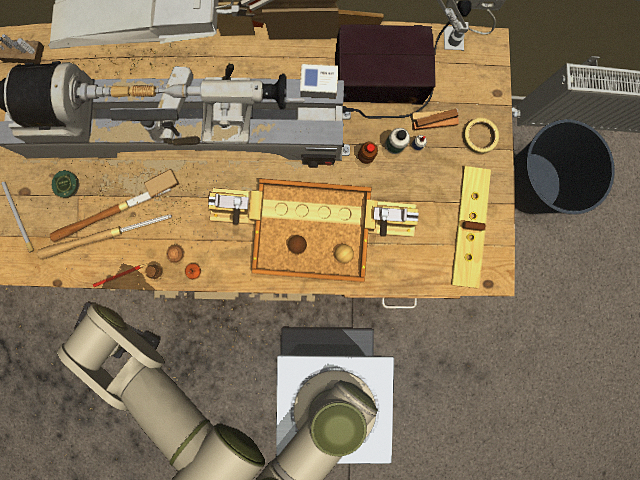

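Two balls show in the tray (dark at ~(297,244) and pale at ~(344,253) in top). The plate is at (472,227) with its handle at (473,226), and the clamps are at (232,205) and (393,215). Next I'll locate everything.

```bash
cat > h.py <<'E'
from bench import env, move_gripper, eyes, finder
import numpy as np, cv2
def cam(n):
    c=eyes.camera_info(n); f=240/np.tan(np.radians(c["fov_y"]/2))
    K=np.array([[f,0,c["cx"]],[0,f,c["cy"]],[0,0,1.]]); return K,np.array(c["D"]),np.array(c["R"]),np.array(c["t"])
def ray(n,uv):
    K,D,R,t=cam(n); p=cv2.undistortPoints(np.array([[uv]],float),K,D)[0,0]
    return -R.T@t, R.T@np.array([p[0],p[1],1.])
def at_z(n,uv,z):
    o,d=ray(n,uv); return o+d*(z-o[2])/d[2]
def proj(n,X):
    K,D,R,t=cam(n); return cv2.projectPoints(np.atleast_2d(np.array(X,float)),cv2.Rodrigues(R)[0],t,K,D)[0][:,0]
def tri(uvs):  # dict cam->uv
    A=[];b=[]
    for n,uv in uvs.items():
        o,d=ray(n,uv); d/=np.linalg.norm(d); P=np.eye(3)-np.outer(d,d); A.append(P); b.append(P@o)
    X=np.linalg.lstsq(np.vstack(A),np.hstack(b),rcond=None)[0]
    return X
def snap(n,fn=None,crop=None,s=1):
    im=eyes.get_image(n)
    if fn:
        o=im[:,:,::-1]
        if crop: x0,y0,x1,y1=crop; o=o[y0:y1,x0:x1]
        if s!=1:o=cv2.resize(o,None,fx=s,fy=s,interpolation=cv2.INTER_CUBIC)
        cv2.imwrite("pics/"+fn,o)
    return im
def tips(n,name):
    return [(round(r["score"],2),[r["centre"][0]*640,r["centre"][1]*480]) for r in finder.tip_of(n,name)]
E
python3 - <<'E'
from h import *
for n,cr,s in [("top",(195,160,435,300),3.3),("scene",(230,180,450,340),3.5)]:
    snap(n,n+"1.png",cr,s)
for k in ["pocket_1","tray_middle","guide_grip","guide_seat","tab_left","tab_right","lever_left","lever_right","foot_left","foot_right"]+["ball_%s_center"%b for b in("walnut","cherry","maple","padauk")]:
    for n in("top","scene"):
        try: print(k,n,[(s,np.round(c,1).tolist()) for s,c in tips(n,k)][:5])
        except Exception as e: print(k,n,e)
print(env.get_t())
E
```

```text
pocket_1 top [(0.88, [280.2, 204.6]), (0.64, [323.4, 211.4]), (0.58, [345.5, 212.1])]
pocket_1 scene [(0.93, [356.1, 260.8]), (0.87, [319.9, 242.7]), (0.75, [308.0, 234.4]), (0.57, [340.0, 250.3])]
tray_middle top [(0.57, [308.3, 243.3]), (0.31, [402.6, 215.2]), (0.28, [294.2, 243.2])]
tray_middle scene [(0.58, [306.5, 270.0]), (0.53, [172.6, 234.5])]
guide_grip top [(0.65, [471.5, 226.5])]
guide_grip scene [(0.81, [494.2, 342.8])]
guide_seat top [(0.61, [313.9, 208.3])]
guide_seat scene [(0.59, [332.9, 230.7])]
tab_left top [(0.67, [214.6, 198.5]), (0.46, [320.5, 210.8])]
tab_left scene [(0.77, [260.5, 192.9])]
tab_right top [(0.58, [403.6, 215.4])]
tab_right scene [(0.93, [413.5, 269.0])]
lever_left top [(0.43, [236.2, 221.0])]
lever_left scene [(0.65, [263.7, 205.8])]
lever_right top [(0.73, [307.4, 245.3]), (0.65, [158.3, 273.6]), (0.17, [217.3, 200.0])]
lever_right scene [(0.65, [205.2, 232.4]), (0.63, [381.3, 271.0])]
foot_left top []
foot_left scene [(0.28, [305.2, 271.3])]
foot_right top [(0.67, [475.3, 226.2]), (0.2, [343.0, 212.4])]
foot_right scene []
ball_walnut_center top [(0.8, [298.5, 243.8])]
ball_walnut_center scene [(0.88, [295.3, 258.8]), (0.2, [332.6, 229.5])]
ball_cherry_center top []
ball_cherry_center scene [(0.66, [260.0, 196.1]), (0.3, [489.4, 354.7]), (0.17, [413.7, 266.2])]
ball_maple_center top [(0.79, [346.9, 251.6])]
ball_maple_center scene [(0.79, [328.3, 284.4]), (0.62, [294.6, 256.7])]
ball_padauk_center top [(0.25, [216.1, 198.7]), (0.18, [345.5, 213.0])]
ball_padauk_center scene [(0.39, [319.8, 242.0])]
1.6
```

```bash
ls pics
```

```text
scene0.png
scene1.png
top0.png
top1.png
```

View pics/top1.png

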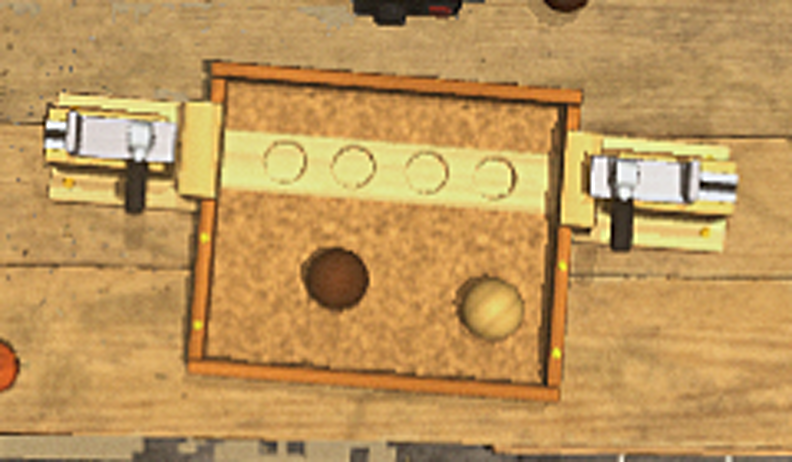

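View pics/scene1.png

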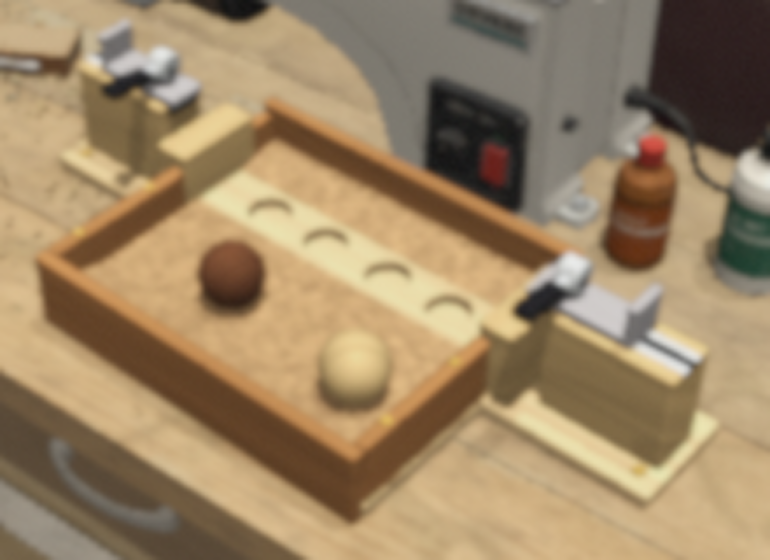

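```bash
cat > fit.py <<'E'
from h import *
from scipy.optimize import least_squares
def jw(p,q):  # jig->world ; jig origin = pocket row middle at floor, z = above floor
    q=np.atleast_2d(q); c,s=np.cos(p[2]),np.sin(p[2])
    return np.c_[p[0]+c*q[:,0]-s*q[:,1],p[1]+s*q[:,0]+c*q[:,1],0.03+q[:,2]]
E
cat > t.py <<'E'
from fit import *
T=lambda x,y:(195+x/3.3,160+y/3.3); S=lambda x,y:(230+x/3.5,180+y/3.5)
feat=[("top",T(494,178),(0,-.088,0)),("top",T(427,174),(0,-.03,0)),("top",T(353,167),(0,.03,0)),("top",T(285,162),(0,.086,0)),
("top",T(187,102),(.038,.167,.045)),("top",T(221,104),(.038,.137,.045)),("top",T(213,198),(-.038,.137,.045)),("top",T(180,195),(-.038,.167,.045)),
("top",T(567,132),(.038,-.137,.045)),("top",T(562,226),(-.038,-.137,.045)),
("scene",S(233,108),(.038,.167,.045)),("scene",S(187,165),(-.038,.137,.045)),("scene",S(258,122),(.038,.137,.045)),("scene",S(160,155),(-.038,.167,.045)),("scene",S(482,330),(-.038,-.137,.045)),("scene",S(510,348),(-.038,-.167,.045))]
def res(p,w=("top","scene"),off=False):
    out=[]
    for n,uv,q in feat:
        if n in w: out.append(proj(n,jw(p,[q]))[0]-uv)
    return np.array(out)
for w in [("top",),("scene",),("top","scene")]:
    r=least_squares(lambda p:res(p,w).ravel(),[.6,0,0],loss="soft_l1")
    print(w,r.x); print(np.round(res(r.x,w),1).tolist())
p=r.x; np.save("jig.npy",p)
for n,cr,s in [("top",(195,160,435,300),3.3),("scene",(230,180,450,340),3.5)]:
    im=cv2.imread(f"pics/{n}0.png"); x0,y0,x1,y1=cr; o=cv2.resize(im[y0:y1,x0:x1],None,fx=s,fy=s,interpolation=cv2.INTER_CUBIC)
    def poly(Q,col):
        P=(proj(n,jw(p,Q))-[x0,y0])*s; cv2.polylines(o,[np.int32(P+s/2)],True,col,1)
    for y in(-.088,-.03,.03,.088): poly([(.017*np.cos(a),y+.017*np.sin(a),0) for a in np.linspace(0,6.28,30)],(255,0,0))
    for sg in(1,-1): poly([(.038,sg*.137,.045),(.038,sg*.167,.045),(-.038,sg*.167,.045),(-.038,sg*.137,.045)],(0,255,0))
    poly([(-.167,.137,.034),(-.167,-.137,.034)],(255,255,0))
    cv2.imwrite(f"pics/{n}_fit.png",o)
E
python3 t.py
python3 - <<'E'
from fit import *
p=np.load("jig.npy")
def inv(X): 
    c,s=np.cos(p[2]),np.sin(p[2]); d=X[:2]-p[:2]; return np.array([c*d[0]+s*d[1],-s*d[0]+c*d[1],X[2]-.03])
for k,uv in {"walnut":{"top":(298.5,243.8),"scene":(295.3,258.8)},"maple":{"top":(346.9,251.6),"scene":(328.3,284.4)},"grip":{"top":(471.5,226.5),"scene":(494.2,342.8)},"tabL":{"top":(214.6,198.5),"scene":(260.5,192.9)},"tabR":{"top":(403.6,215.4),"scene":(413.5,269.0)},"levL":{"top":(236.2,221),"scene":(263.7,205.8)}}.items():
    X=tri(uv); print(k,X.round(4),"jig",inv(X).round(4))
E
```

```text
('top',) [ 0.54236739  0.068265   -0.06064251]
[[1.1, 0.4], [-0.0, -0.1], [0.2, 0.2], [0.1, 0.1], [-0.4, -0.4], [0.6, -0.1], [0.5, 0.2], [-0.9, 0.2], [-0.3, -0.3], [-0.8, -0.1]]
('scene',) [ 0.53607721  0.06147269 -0.07015629]
[[-0.8, -0.5], [0.1, 0.0], [-0.1, -0.3], [-0.1, -1.6], [-0.4, 0.3], [2.2, 1.1]]
('top', 'scene') [ 0.54174061  0.06704892 -0.064526  ]
[[1.6, 0.7], [0.4, 0.1], [0.6, 0.4], [0.5, 0.2], [0.1, -0.4], [1.1, -0.0], [1.0, 0.2], [-0.4, 0.2], [0.2, 0.1], [-0.4, 0.4], [-1.4, -2.0], [-0.2, -1.6], [-0.6, -1.9], [-0.4, -3.2], [-0.8, -2.2], [1.8, -1.4]]
walnut [0.4513 0.1087 0.0534] jig [-0.093   0.0357  0.0234]
maple [ 0.4297 -0.0157  0.0564] jig [-0.1064 -0.0898  0.0264]
grip [ 0.5116 -0.367   0.0341] jig [-0.0021 -0.4351  0.0041]
tabL [0.5614 0.3266 0.1049] jig [0.0029 0.2603 0.0749]
tabR [ 0.5287 -0.1636  0.1135] jig [ 0.0018 -0.231   0.0835]
levL [0.5056 0.265  0.1169] jig [-0.0488  0.1952  0.0869]
```

```bash
sed -i 's/\.088/.086/g' t.py; python3 t.py
```

```text
('top',) [ 0.5423537   0.06813134 -0.06067713]
[[0.4, 0.3], [0.0, -0.1], [0.2, 0.2], [0.1, 0.1], [-0.4, -0.4], [0.7, -0.1], [0.6, 0.2], [-0.8, 0.2], [-0.2, -0.3], [-0.8, -0.1]]
('scene',) [ 0.53607721  0.06147269 -0.07015629]
[[-0.8, -0.5], [0.1, 0.0], [-0.1, -0.3], [-0.1, -1.6], [-0.4, 0.3], [2.2, 1.1]]
('top', 'scene') [ 0.54172142  0.06698471 -0.06456504]
[[0.8, 0.7], [0.5, 0.1], [0.7, 0.4], [0.6, 0.2], [0.1, -0.3], [1.2, -0.0], [1.0, 0.2], [-0.4, 0.2], [0.2, 0.2], [-0.4, 0.4], [-1.3, -2.0], [-0.2, -1.6], [-0.6, -1.9], [-0.4, -3.2], [-0.8, -2.2], [1.8, -1.4]]
```

View pics/top_fit.png

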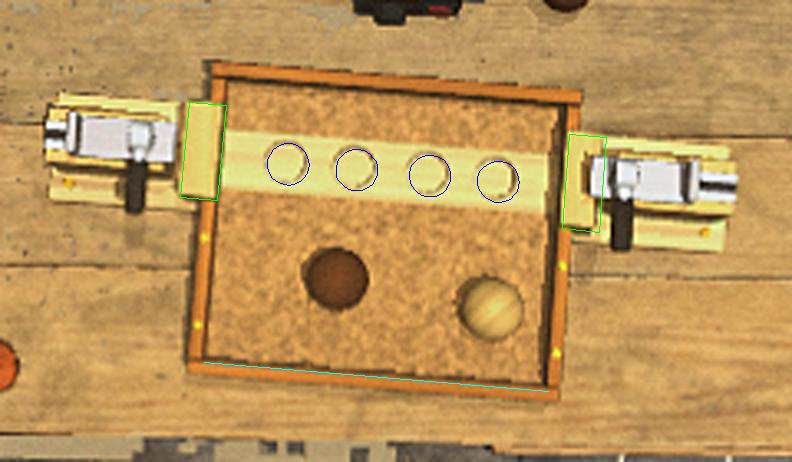

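View pics/scene_fit.png

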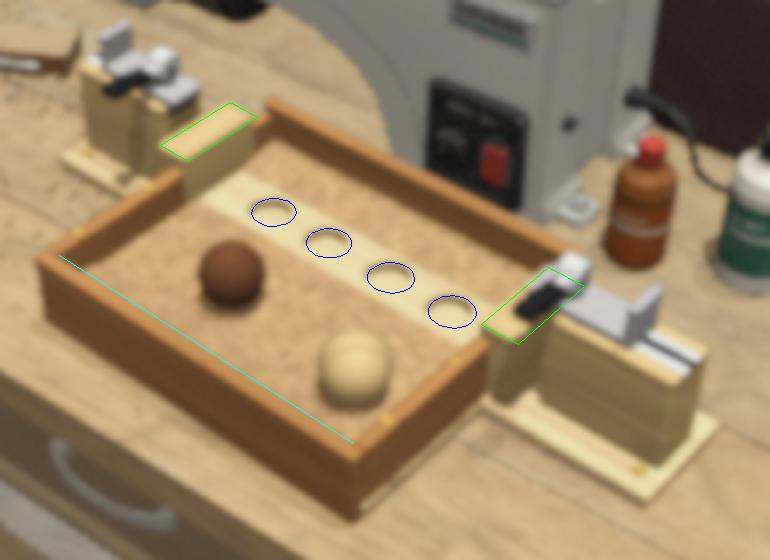

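```bash
sed -i 's|T=lambda.*|T=lambda x,y:(195+(x+.5)/3.3-.5,160+(y+.5)/3.3-.5); S=lambda x,y:(230+(x+.5)/3.5-.5,180+(y+.5)/3.5-.5)|' t.py; python3 t.py
```

```text
Traceback (most recent call last):
  File "t.py", line 13, in <module>
    r=least_squares(lambda p:res(p,w).ravel(),[.6,0,0],loss="soft_l1")
  File "t.py", line 13, in <lambda>
    r=least_squares(lambda p:res(p,w).ravel(),[.6,0,0],loss="soft_l1")
                             ~~~^^^^^
  File "t.py", line 10, in res
    if n in w: out.append(proj(n,jw(p,[q]))[0]-uv)
                          ~~~~^^^^^^^^^^^^^
  File "h.py", line 12, in proj
    K,D,R,t=cam(n); return cv2.projectPoints(np.atleast_2d(np.array(X,float)),cv2.Rodrigues(R)[0],t,K,D)[0][:,0]
            ~~~^^^
  File "h.py", line 4, in cam
    c=eyes.camera_info(n); f=240/np.tan(np.radians(c["fov_y"]/2))
ValueError: time passes only in moves, steps and waits
```

```bash
python3 - <<'E'
from bench import env, eyes
import pickle
env.hold(0.05)
pickle.dump({n:eyes.camera_info(n) for n in("top","scene")},open("cam.pkl","wb"))
E
sed -i 's|c=eyes.camera_info(n);|c=CAM[n];|; s|^def cam|import pickle\nCAM=pickle.load(open("cam.pkl","rb"))\ndef cam|' h.py; sed -i 's/np.array(c\["t"\])$/np.array(c["t"])/' h.py
python3 t.py
```

```text
('top',) [ 0.54326599  0.0690765  -0.06066311]
[[0.4, 0.3], [0.0, -0.1], [0.3, 0.2], [0.1, 0.1], [-0.4, -0.4], [0.7, -0.1], [0.6, 0.2], [-0.8, 0.2], [-0.3, -0.3], [-0.8, -0.1]]
('scene',) [ 0.53663852  0.06308563 -0.06971658]
[[-0.8, -0.4], [0.2, 0.1], [-0.1, -0.2], [-0.1, -1.6], [-0.5, 0.2], [2.1, 1.0]]
('top', 'scene') [ 0.54251353  0.06814472 -0.06409696]
[[0.8, 0.7], [0.4, 0.2], [0.6, 0.5], [0.5, 0.3], [0.0, -0.3], [1.1, 0.0], [0.9, 0.3], [-0.5, 0.2], [0.1, 0.2], [-0.5, 0.4], [-1.1, -1.9], [0.1, -1.5], [-0.4, -1.8], [-0.2, -3.1], [-0.6, -2.2], [2.0, -1.5]]
```

View pics/top_fit.png

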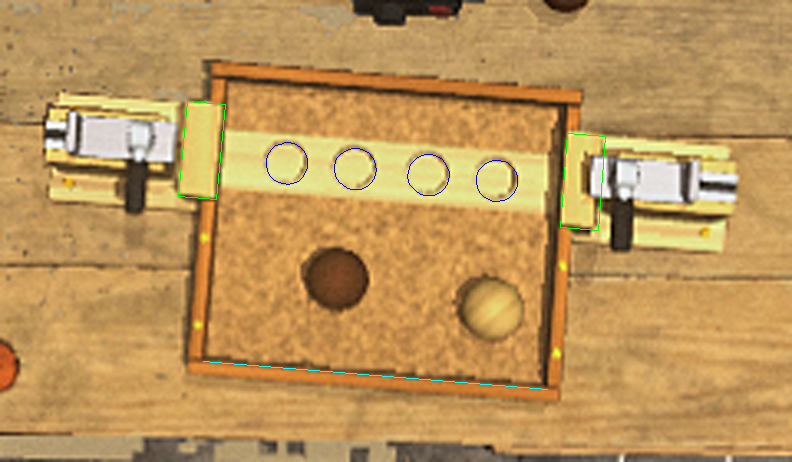

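View pics/scene_fit.png

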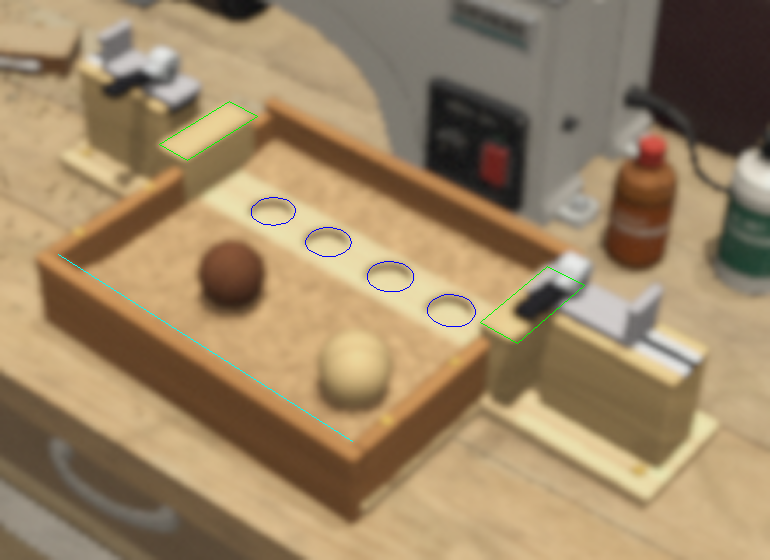

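Overlay agrees with both pictures to about 2 mm, giving a jig pose of ≈(0.542, 0.068), yaw −0.064. Both clamp levers lie nearly level (lever tips in the top view at ~(236,221) and (383,232)) and the straps are part-way or fully in. Next I'll check that the work poses are reachable and get a better look at the clamp heights.

```bash
cat > rob.py <<'E'
from fit import *
JP=np.array([0.5422,0.0678,-0.0635])
def inv(X):
    c,s=np.cos(JP[2]),np.sin(JP[2]); d=np.array(X[:2])-JP[:2]; return np.array([c*d[0]+s*d[1],-s*d[0]+c*d[1],X[2]-.03])
def W(x,y,z): return jw(JP,[(x,y,z)])[0]     # jig, z above tray floor
def O(yaw=0): return [0,np.pi/2,JP[2]+yaw]
def go(x,y,z,yaw=None,v=0.15): env.move_l(W(x,y,z), None if yaw is None else O(yaw), v=v)
def F():
    f=np.array(env.get_wrist_force()); c,s=np.cos(JP[2]),np.sin(JP[2]); return np.array([c*f[0]+s*f[1],-s*f[0]+c*f[1],f[2]])
def pos(): return inv(env.get_position())
E
python3 - <<'E'
from rob import *
for nm,q in {"levL":(-.048,.2,.08),"levR":(-.048,-.18,.08),"tabL":(0,.28,.09),"tabLin":(0,.23,.09),"tabR":(0,-.285,.09),"balls":(-.1,0,.012),"ballR":(-.1,-.09,.012),"ballrow":(0,-.086,.012),"seat":(0,0,.074)}.items():
    for yaw in (0,np.pi,np.pi/2,-np.pi/2):
        j=env.ik(W(*q),O(yaw)); print(nm,round(yaw,2),None if j is None else np.round(j,2).tolist())
for yaw in (0,np.pi,np.pi/2,-np.pi/2):
    j=env.ik([.5116,-.367,.03],[0,np.pi/2,yaw]); print("plate",round(yaw,2),None if j is None else np.round(j,2).tolist())
E
python3 - <<'E'
import cv2
a=cv2.imread("pics/scene0.png"); b=cv2.imread("pics/top0.png")
import numpy as np
r=lambda i,x,y,w,h,s:cv2.resize(i[y:y+h,x:x+w],None,fx=s,fy=s,interpolation=cv2.INTER_CUBIC)
o=np.vstack([np.hstack([r(a,245,180,50,36,8),r(a,365,245,50,36,8)]),np.hstack([r(b,205,185,50,36,8),r(b,370,195,50,36,8)])])
cv2.imwrite("pics/cl.png",o)
E
```

```text
levL 0 [0.28, 0.54, 1.42, -0.0, 1.18, -1.22]
levL 3.14 [0.28, 0.54, 1.42, 0.0, 1.18, 1.92]
levL 1.57 [0.28, 0.54, 1.42, 0.0, 1.18, -2.79]
levL -1.57 [0.28, 0.54, 1.42, -0.0, 1.18, 0.35]
levR 0 [-0.46, 0.43, 1.64, 0.0, 1.07, -1.97]
levR 3.14 [-0.46, 0.43, 1.64, -0.0, 1.07, 1.17]
levR 1.57 [-0.46, 0.43, 1.64, 0.0, 1.07, 2.74]
levR -1.57 [-0.46, 0.43, 1.64, -0.0, 1.07, -0.4]
tabL 0 [0.38, 0.67, 1.14, -0.0, 1.33, -1.13]
tabL 3.14 [0.38, 0.67, 1.14, 0.0, 1.33, 2.01]
tabL 1.57 [0.38, 0.67, 1.14, 0.0, 1.33, -2.7]
tabL -1.57 [0.38, 0.67, 1.14, -0.0, 1.33, 0.44]
tabLin 0 [0.3, 0.62, 1.23, -0.0, 1.29, -1.2]
tabLin 3.14 [0.3, 0.62, 1.23, 0.0, 1.29, 1.94]
tabLin 1.57 [0.3, 0.62, 1.23, 0.0, 1.29, -2.77]
tabLin -1.57 [0.3, 0.62, 1.23, -0.0, 1.29, 0.37]
tabR 0 [-0.6, 0.52, 1.43, 0.0, 1.19, -2.11]
tabR 3.14 [-0.6, 0.52, 1.43, -0.0, 1.19, 1.03]
tabR 1.57 [-0.6, 0.52, 1.43, 0.0, 1.19, 2.6]
tabR -1.57 [-0.6, 0.52, 1.43, -0.0, 1.19, -0.54]
balls 0 [-0.1, 0.48, 1.84, -0.0, 0.82, -1.61]
balls 3.14 [-0.1, 0.48, 1.84, -0.0, 0.82, 1.54]
balls 1.57 None
balls -1.57 [-0.1, 0.48, 1.84, -0.0, 0.82, -0.04]
ballR 0 [-0.31, 0.46, 1.88, -0.0, 0.8, -1.82]
ballR 3.14 [-0.31, 0.46, 1.88, -0.0, 0.8, 1.33]
ballR 1.57 None
ballR -1.57 [-0.31, 0.46, 1.88, -0.0, 0.8, -0.24]
ballrow 0 [-0.25, 0.58, 1.6, -0.0, 0.96, -1.76]
ballrow 3.14 [-0.25, 0.58, 1.6, -0.0, 0.96, 1.38]
ballrow 1.57 None
ballrow -1.57 [-0.25, 0.58, 1.6, -0.0, 0.96, -0.19]
seat 0 [-0.09, 0.51, 1.51, -0.0, 1.12, -1.6]
seat 3.14 [-0.09, 0.51, 1.51, -0.0, 1.12, 1.54]
seat 1.57 None
seat -1.57 [-0.09, 0.51, 1.51, -0.0, 1.12, -0.03]
plate 0 [-0.81, 0.72, 1.33, 0.0, 1.09, -2.38]
plate 3.14 [-0.81, 0.72, 1.33, -0.0, 1.09, 0.76]
plate 1.57 [-0.81, 0.72, 1.33, 0.0, 1.09, 2.33]
plate -1.57 [-0.81, 0.72, 1.33, -0.0, 1.09, -0.81]
```

View pics/cl.png

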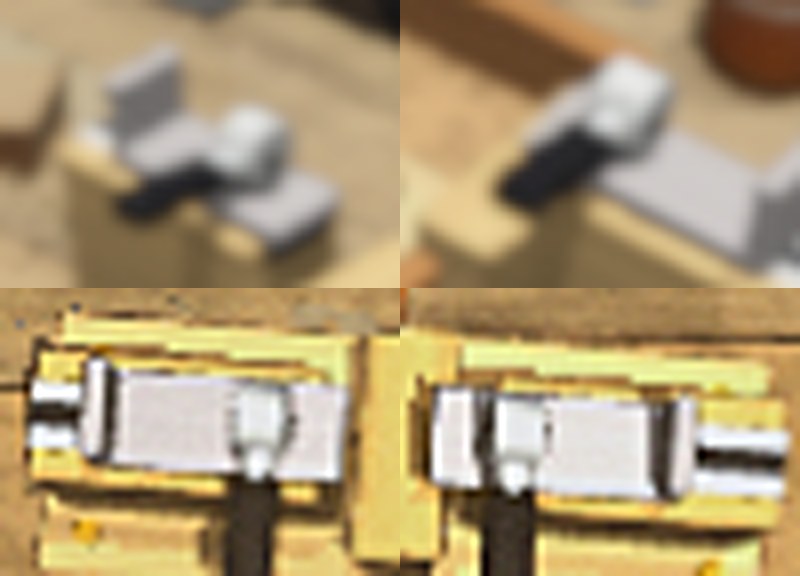

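```bash
python3 - <<'E'
from rob import *
S=lambda x,y,ox,oy:(ox+(x+.5)/8-.5,oy+(y+.5)/8-.5)
print("tabLtop",inv(tri({"top":S(95,412-288,205,185),"scene":S(143,68,245,180)})))
print("tabRtop@z.127",inv(at_z("top",S(680-400,450-288,370,195),.127)))
print("tabLtop@z.127",inv(at_z("top",S(95,412-288,205,185),.127)))
for z in(.105,.112,.12):
  print(z,"levL",inv(at_z("top",(236.2,215),z)),"levR",inv(at_z("top",(383.2,225),z)))
# lever end in scene
print(inv(tri({"top":(235.8,224.3),"scene":S(130,205,245,180)})))
print(inv(tri({"top":(383.2,234.5),"scene":S(515-400,190,365,245)})))
E
```

```text
tabLtop [-0.00114926  0.24898211  0.09646399]
tabRtop@z.127 [ 0.00109338 -0.23175785  0.097     ]
tabLtop@z.127 [-0.00066954  0.24843257  0.097     ]
0.105 levL [-0.03258909  0.19732436  0.075     ] levR [-0.02734593 -0.18158796  0.075     ]
0.112 levL [-0.03323719  0.19644095  0.082     ] levR [-0.02801791 -0.18074556  0.082     ]
0.12 levL [-0.03397788  0.19543133  0.09      ] levR [-0.02878589 -0.17978282  0.09      ]
[-0.05832108  0.194102    0.09371667]
[-0.05403761 -0.18024098  0.09245254]
```

```bash
cat > lever.py <<'E'
from rob import *
import sys
def lift(ysgn,y,yaw,px=-.001,pz=.083,r=.047):
    env.move_pose(W(px-.047,y,.16),O(yaw)); move_gripper(.045)
    go(px-.047,y,.067,yaw)
    print("F pre",F().round(1)); move_gripper(0.0)
    print("open",env.get_opening(),"F",F().round(1),env.get_t())
    th0=np.arctan2(.003,.048)
    for th in np.radians(np.linspace(8,46,6)):
        go(px-r*np.cos(th),y,pz+r*np.sin(th)-.019,v=.06)
        print(round(np.degrees(th)),F().round(1),round(env.get_opening(),4))
    move_gripper(.05); 
    go(*(pos()+[0,0,.07]))
E
python3 - <<'E'
from lever import *
lift(1,.196,np.pi)
snap("top","t2.png",(195,160,435,300),3.3);snap("scene","s2.png",(230,170,450,335),3.5)
print(env.get_t())
E
```

```text
F pre [0.9 0.2 0.6]
open 0.016198235336694653 F [-0.7 -0.6  2.4] 5.5833
8 [ 0.1  0.1 -1.9] 0.0163
16 [-2.7  0.2 -1.6] 0.0162
23 [-5.1 -1.8 -0.3] 0.0163
31 [-5.6 -0.7  0.2] 0.0165
38 [-5.9 -1.3  0.8] 0.0162
46 [-9.8  0.1 -8.1] 0.0164
8.45
```

View pics/s2.png

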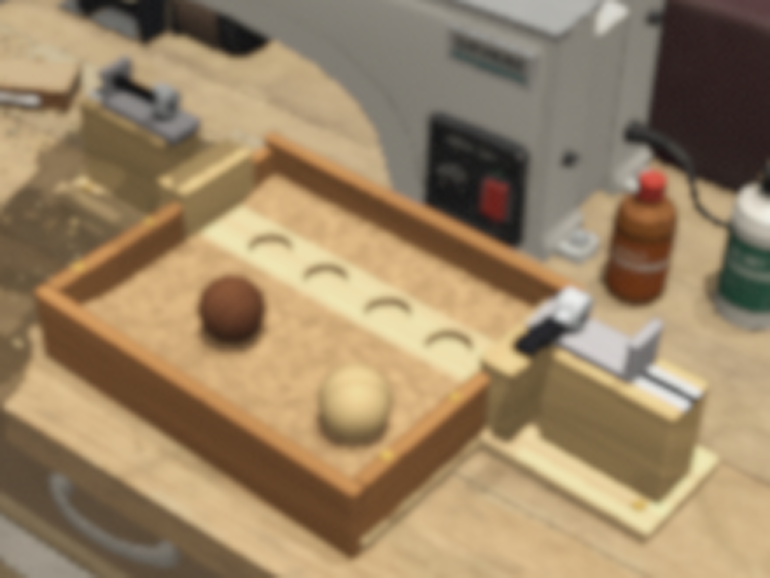

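```bash
cat > tab.py <<'E'
from rob import *
def pull(y,sg,yaw=np.pi,dmax=.062,z=.074,inward=False):
    env.move_pose(W(0,y,.15),O(yaw)); move_gripper(.04)
    # careful descent
    go(0,y,.085,yaw); go(0,y,z,v=.05); print("F desc",F().round(1))
    f=F()
    move_gripper(0.0); print("open",env.get_opening(),"F",F().round(1),"pos",pos().round(4))
    y0=pos()[1]; f0=F()
    d=0
    d1=-1 if inward else 1
    while d<dmax:
        d+=.006; go(0,y0+d1*sg*d,z,v=.05); f=F()
        if abs(f[1]-f0[1])>12: break
    print("d",d,"F",f.round(1),"open",env.get_opening(),"pos",pos().round(4))
    move_gripper(.04); env.hold(.1)
    go(*(pos()*[1,1,0]+[0,0,.15])); print(env.get_t())
E
python3 - <<'E'
from tab import *
pull(.2485,1)
snap("top","t3.png",(195,160,435,300),3.3);snap("scene","s3.png",(230,170,450,335),3.5)
E
```

```text
F desc [ 0.3 -0.3  0. ]
open 0.008053099952780095 F [ 0.1 -0.2  0.5] pos [0.     0.2485 0.0741]
d 0.041999999999999996 F [ -6.2 -40.5  12.3] open 0.007945594952022988 pos [-0.      0.2826  0.0737]
13.9917
```

View pics/s3.png

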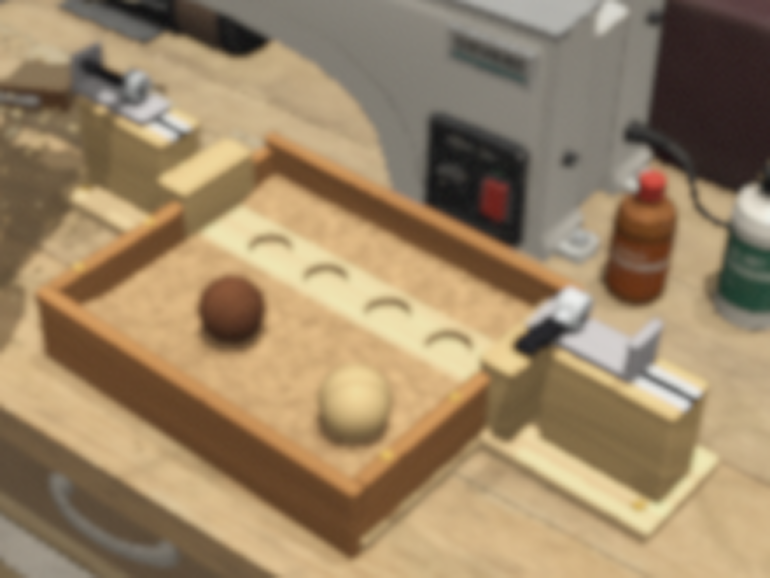

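```bash
sed -i 's/d+=.006/d+=.004/; s/>12: break/>8: break/' tab.py; python3 - <<'E'
from lever import *
import tab
lift(-1,-.179,np.pi)
tab.pull(-.2317,-1)
snap("top","t4.png",(195,160,435,300),3.3);snap("scene","s4.png",(230,170,450,335),3.5)
E
```

```text
F pre [-0.2  0.5  0.3]
open 0.016140769879268147 F [-0.4 -1.1  1.6] 17.425
8 [-0.4 -1.6 -2.3] 0.016
16 [-2.5  0.2 -0.7] 0.0161
23 [-5.8  1.  -0.1] 0.0159
31 [-6.7  0.9  0.9] 0.0163
38 [-6.   1.4  2.1] 0.0162
46 [-8.5 -1.1 -6.1] 0.0167
F desc [-0.3 -0.1  0.3]
open 0.007769410431572034 F [0.1 1.4 1.2] pos [ 0.     -0.2317  0.0741]
d 0.05200000000000002 F [ 6.6 18.8  7.3] open 0.007943448065402793 pos [ 0.     -0.2799  0.0739]
27.0917
```

View pics/s4.png

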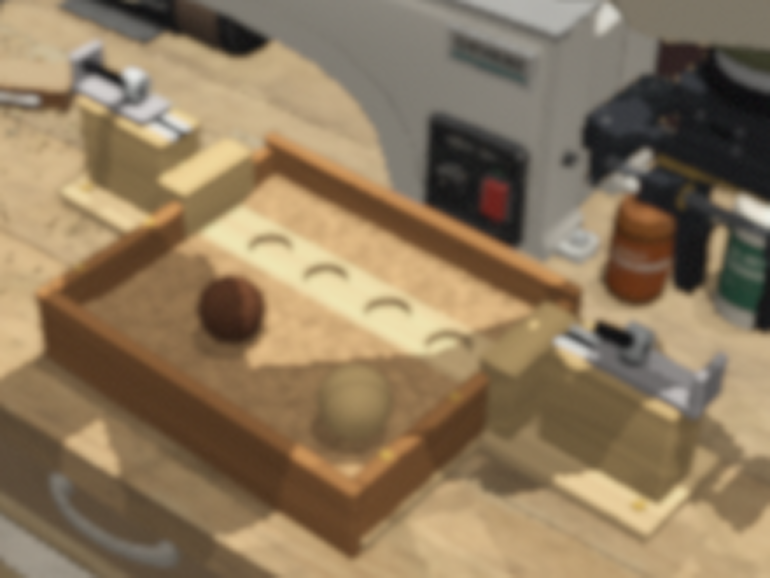

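View pics/t4.png

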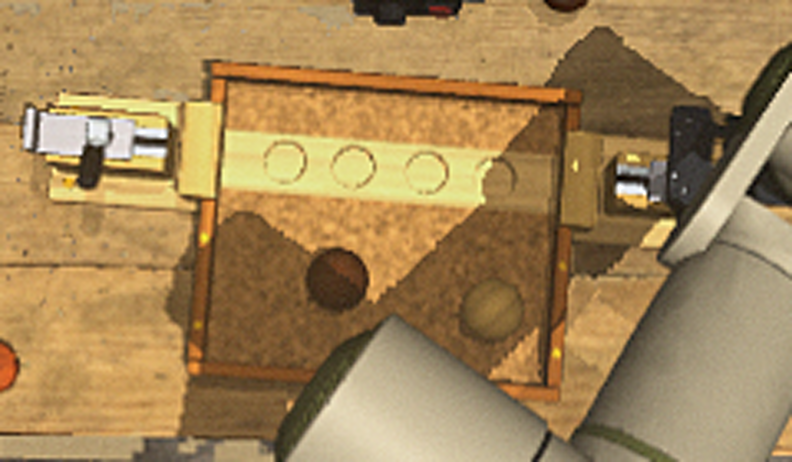

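```bash
sed -i 's/^JP=.*/JP=np.array([0.5423,0.0687,-0.0635])/' rob.py
python3 - <<'E'
from rob import *
env.move_pose(W(-.06,.0,.16),O(0))
go(-.06,-.3,.16)
snap("top"); 
for b in("walnut","cherry","maple","padauk"):
    for n in ("top",):
        for r in finder.regions_of(n,f"ball_{b}_center")[:2]:
            ys,xs=np.nonzero(r["region"]); c=((xs.min()+xs.max())/2,(ys.min()+ys.max())/2)
            print(b,n,round(r["score"],2),len(xs),c,xs.min(),xs.max(),ys.min(),ys.max(),inv(at_z(n,c,.055)).round(4))
S=lambda x,y:(195+(x+.5)/3.3-.5,160+(y+.5)/3.3-.5)
print(inv(at_z("top",S(337,278),.055)),inv(at_z("top",S(491,308),.055)))
print(env.get_t())
E
```

```text
walnut top 0.55 13158 (np.float64(313.0), np.float64(230.5)) 202 424 180 281 [-0.0525 -0.0037  0.025 ]
walnut top 0.53 280 (np.float64(297.0), np.float64(244.5)) 288 306 236 253 [-0.0929  0.0354  0.025 ]
cherry top 0.25 514 (np.float64(218.0), np.float64(205.0)) 201 235 193 217 [-0.0053  0.2537  0.025 ]
maple top 0.8 255 (np.float64(344.5), np.float64(254.0)) 336 353 246 262 [-0.1078 -0.0917  0.025 ]
maple top 0.3 430 (np.float64(407.5), np.float64(219.5)) 391 424 208 231 [-0.0025 -0.2526  0.025 ]
padauk top 0.6 13070 (np.float64(312.5), np.float64(229.5)) 202 423 179 280 [-0.05   -0.0022  0.025 ]
padauk top 0.28 291 (np.float64(343.5), np.float64(253.5)) 334 353 244 263 [-0.1067 -0.0889  0.025 ]
[-0.09134395  0.03612405  0.025     ] [-0.10530631 -0.08865804  0.025     ]
31.8417
```

```bash
python3 - <<'E'
from rob import *
for z in (0.02,.12,.2): print(z,at_z("top",(320,166),z),at_z("top",(300,158),z), at_z("top",(369,160),z))
print(W(.006,.03,0)+[.094,0,0])
E
```

```text
0.02 [0.66933076 0.05206766 0.02      ] [0.69045111 0.10710628 0.02      ] [ 0.68913185 -0.08203257  0.02      ]
0.12 [0.65074454 0.05392896 0.12      ] [0.67056268 0.10557409 0.12      ] [ 0.66932477 -0.07190312  0.12      ]
0.2 [0.63587557 0.055418   0.2       ] [0.65465194 0.10434834 0.2       ] [ 0.65347911 -0.06379955  0.2       ]
[0.64419163 0.09825879 0.03      ]
```

```bash
cat > push.py <<'E'
from rob import *
def push(bx,by,px,py,yaw=0,end=-.032):
    move_gripper(.030)
    xs=max(bx-.043,-.148)
    env.move_pose(W(xs,by,.11),O(yaw))
    go(xs,by,.012,yaw,v=.12); print("F",F().round(1))
    go(bx-.032,by,.012,v=.05)
    go(px+end,py,.012,v=.05); print("end",pos().round(4),"F",F().round(1))
    go(px-.06,py,.012,v=.08); go(px-.06,py,.12)
    print(env.get_opening(),env.get_t())
E
python3 - <<'E'
from push import *
push(-.092,.0357,0,.03)
go(-.06,-.25,.13)
snap("top","t5.png",(195,160,435,300),3.3);snap("scene","s5.png",(230,170,450,335),3.5)
E
```

```text
F [ 0.6 -0.1  0.9]
end [-0.0322  0.03    0.012 ] F [ 1.3 -0.1  1.3]
0.030223701728719663 38.2
```

View pics/t5.png

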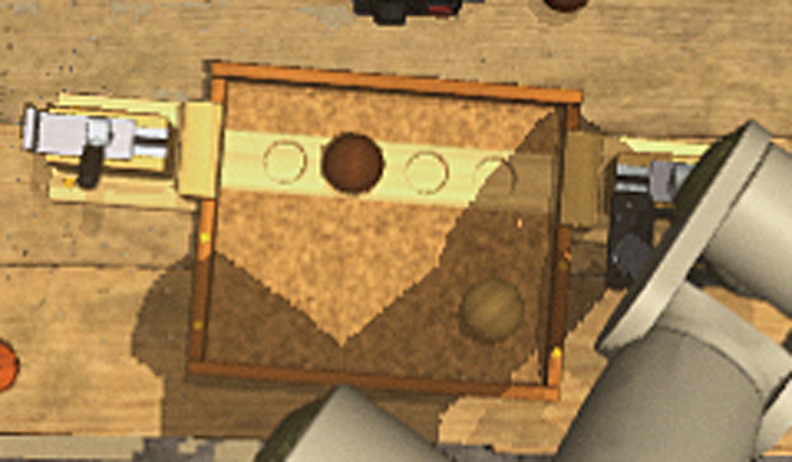

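View pics/s5.png

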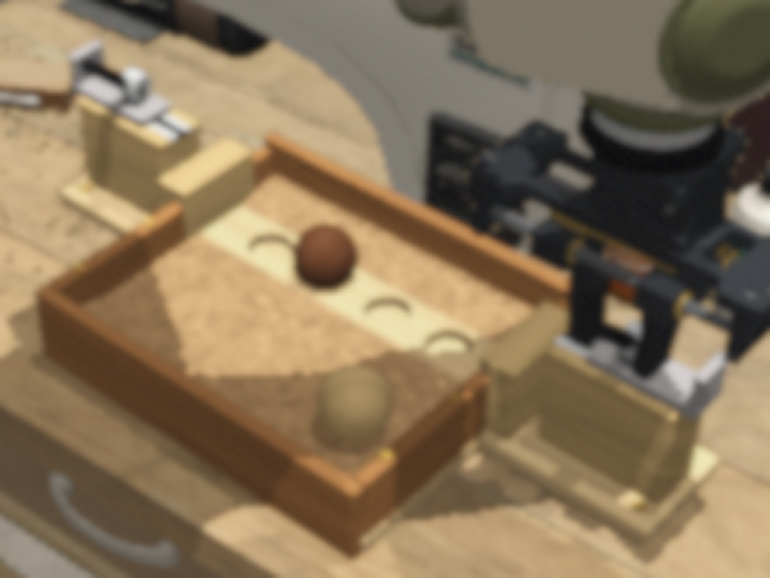

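Walnut at crop (353,163) sits over pocket 3 (353,167). Next is the maple ball.

```bash
python3 - <<'E'
from push import *
go(-.148,-.09,.13)
push(-.106,-.0905,0,-.086)
env.move_pose(W(-.08,.30,.2),O(np.pi))
snap("top","t6.png",(195,160,515,300),2.5);snap("scene","s6.png",(230,170,450,335),3.5)
for b,q in(("walnut",(0,.03,.0183)),("maple",(0,-.086,.0183))):
    for n in ("top","scene"):
        for r in finder.regions_of(n,f"ball_{b}_center")[:2]:
            ys,xs=np.nonzero(r["region"]); c=((xs.min()+xs.max())/2,(ys.min()+ys.max())/2)
            print(b,n,round(r["score"],2),len(xs),c,proj(n,W(*q)).round(1))
E
```

```text
F [0.2 0.8 0.2]
end [-0.0321 -0.086   0.012 ] F [-0.4 -0.1  0.4]
0.03019287219677589 47.1083
walnut top 0.53 263 (np.float64(301.5), np.float64(209.5)) [[302.  210.1]]
walnut scene 0.54 271 (np.float64(323.0), np.float64(243.0)) [[323.1 243.1]]
maple top 0.85 258 (np.float64(345.0), np.float64(213.0)) [[345.3 213.6]]
```

View pics/t6.png

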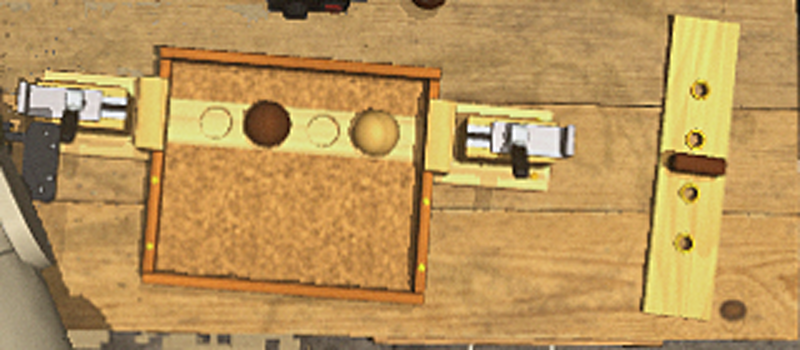

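View pics/s6.png

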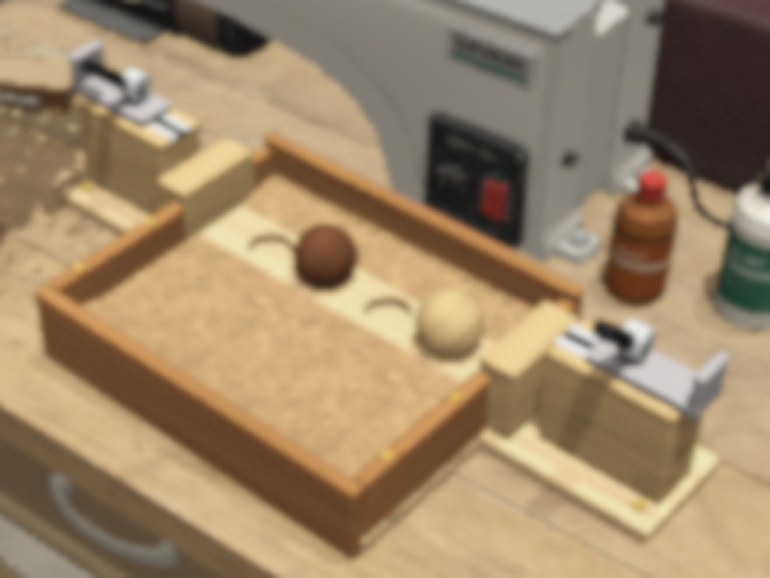

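Both balls sit in pockets 3 and 1, matching the predicted seated projections within 0.6 px. The plate has not moved. I'll probe the end blocks by touch to sharpen the jig pose before placing it.

```bash
cat > probe.py <<'E'
from rob import *
def probe(x0,y,z,dx,dy,n=14,step=.002,thr=2.5):
    f0=F(); x=x0
    for i in range(n):
        x0+=dx*step; y+=dy*step; go(x0,y,z,v=.04); f=F()-f0
        if abs(f[0]*dx+f[1]*dy)>thr:
            p=pos(); print("hit",p.round(4),f.round(1)); return p,f
    print("none",pos()); return None
E
python3 - <<'E'
from probe import *
t=env.get_t()
move_gripper(0)
env.move_pose(W(-.064,.153,.08),O(np.pi)); go(-.064,.153,.039)
probe(-.057,.153,.039,1,0)
go(-.066,.153,.039);go(-.066,.153,.11); go(.066,.153,.11); go(.066,.153,.039)
probe(.058,.153,.039,-1,0)
go(.066,.153,.039);go(.066,.153,.11); env.move_pose(W(-.064,-.153,.08),O(np.pi)); go(-.064,-.153,.039)
probe(-.057,-.153,.039,1,0)
go(-.066,-.153,.039);go(-.066,-.153,.11)
print(env.get_t()-t,env.get_opening())
E
```

```text
hit [-0.0484  0.153   0.0389] [-6.4 -0.8  4. ]
hit [0.0583 0.1534 0.0421] [ 14.6   3.7 -10.2]
hit [-0.047  -0.1528  0.0388] [-11.1  -1.6   6.2]
11.225000000000001 0.00043946908618427733
```

```bash
python3 - <<'E'
from probe import *
t=env.get_t()
go(-.066,-.105,.11); go(-.066,-.105,.02)
probe(-.066,-.108,.02,0,-1,thr=3)
go(-.066,-.108,.02); go(-.066,.105,.02)
probe(-.066,.108,.02,0,1,thr=3)
go(-.066,.10,.02);go(-.066,.10,.13)
print(env.get_t()-t)
E
```

```text
hit [-0.0661 -0.1224  0.02  ] [ 2.7 12.2  0.6]
hit [-0.066   0.1226  0.02  ] [-1.  -9.3  3.2]
8.283299999999997
```

```bash
sed -i 's/^JP=.*/JP=np.array([0.5420,0.0690,-0.0595])/' rob.py
cat > plate.py <<'E'
from rob import *
def plate(z=.012,fn=None,pic=True,cam_="top"):
    if pic: im=snap(cam_,fn)
    r=finder.regions_of(cam_,"guide_plate")
    if not r: print("no plate"); return
    m=r[0]["region"].astype(np.uint8); cs,_=cv2.findContours(m,cv2.RETR_EXTERNAL,cv2.CHAIN_APPROX_NONE); c=max(cs,key=cv2.contourArea)[:,0]
    P=np.array([at_z(cam_,u,z)[:2] for u in c]).astype(np.float32)*1000
    (cx,cy),(w,h),a=cv2.minAreaRect(P); bx=cv2.boxPoints(((cx,cy),(w,h),a))
    e=max([(bx[1]-bx[0]),(bx[2]-bx[1])],key=np.linalg.norm); ang=np.arctan2(-e[0],e[1])%np.pi  # yaw of plate s.t. y axis=e
    # region axis by PCA
    ys,xs=np.nonzero(m); Q=np.array([at_z(cam_,(x,y),z)[:2] for x,y in zip(xs,ys)]); mu=Q.mean(0); w_,V=np.linalg.eigh(np.cov(Q.T)); v=V[:,1]; ang2=np.arctan2(-v[0],v[1])%np.pi
    print("score",round(r[0]["score"],2),"rect c",cx,cy,"size",w,h,"yaw",ang,"pca",mu,ang2)
    return (cx/1000,cy/1000),ang,mu,ang2
E
python3 - <<'E'
from plate import *
plate()
g=finder.regions_of("top","guide_grip"); 
for r in g[:2]: print(r["score"],np.array(r["centre"])*[640,480],r["region"].sum())
print(tips("top","guide_grip"),tips("top","guide_plate"))
print(env.get_t())
E
python3 - <<'E'
import cv2
b=cv2.imread("pics/t6.png")
a=cv2.imread("pics/top0.png")[160:295,440:500]; cv2.imwrite("pics/pl.png",cv2.resize(a,None,fx=4.4,fy=4.4,interpolation=cv2.INTER_CUBIC))
E
```

```text
score 0.8 rect c 513.126708984375 -370.3588562011719 size 81.73651885986328 333.5395812988281 yaw 1.4751292 pca [ 0.51201475 -0.36983456] 1.4701547805863764
0.61 [469.888 227.52 ] 3325
0.22 [177.024 253.92 ] 232
[(0.71, [472.384, 227.184])] [(0.64, [473.21599999999995, 226.608])]
70.4083
```

View pics/pl.png

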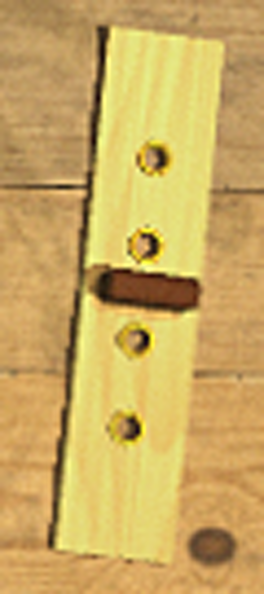

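```bash
python3 - <<'E'
from plate import *
X=at_z("top",(471.3,226.6),.012); print(X)
c=np.array([.5125,-.3703]); c=(c+X[:2])/2; print(c)
yaw=1.472-np.pi; o=[0,np.pi/2,yaw]
env.move_pose(W(-.05,.05,.2),O(0)); move_gripper(.06)
env.move_pose([c[0],c[1],.12],o)
env.move_l([c[0],c[1],.03],o); env.move_l([c[0],c[1],.0155],o,v=.04); print("F",env.get_wrist_force())
move_gripper(0); print("open",env.get_opening(),env.get_wrist_force(),env.get_position(),env.get_t())
env.move_l([c[0],c[1],.06],v=.08); env.hold(.2); print("lift",env.get_wrist_force(),env.get_opening())
snap("scene","s7.png"); print(env.get_t())
E
```

```text
[ 0.51209235 -0.3701286   0.012     ]
[ 0.51229617 -0.3702143 ]
F [0.73179635 0.12920618 0.70325321]
open 0.019343099543665476 [ 0.71883144 -0.27077588 -1.02952536] [ 0.51232215 -0.37023735  0.01553257] 77.8917
lift [-0.55071149 -0.29161212 -3.67657526] 0.019658370964709633
78.85
```

View pics/s7.png

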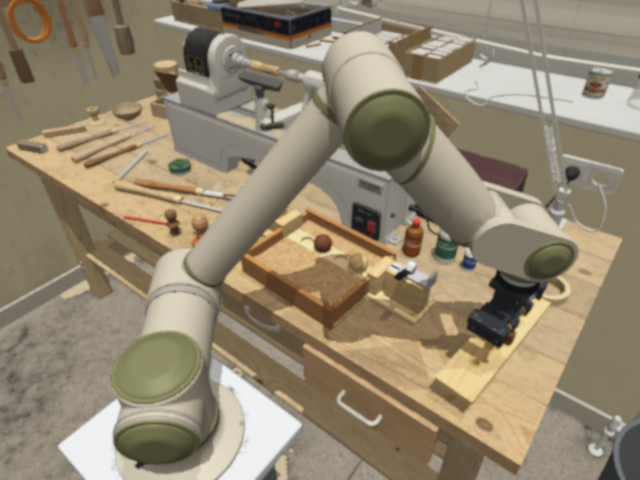

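Plate is lifted (≈3.2 N, opening 19.6 mm), and the balls are still at (322,242) and (357,262). I'll carry it over the seat.

```bash
python3 - <<'E'
from plate import *
p=env.get_position(); env.move_l([.50,-.34,.20],v=.2)
env.move_pose([.50,-.34,.20],O(0)); print(env.get_opening(),F().round(2))
go(0,0,.15,0,v=.15); env.hold(.3)
print(env.get_opening(),F().round(2),pos().round(4),env.get_t())
snap("top","t8.png",(195,160,435,300),3.3); snap("scene","s8.png",(210,130,450,335),3.3)
E
```

```text
0.019645599381604945 [-0.34 -0.04 -3.34]
0.019725963998459318 [ 0.6   0.33 -3.86] [ 0.0e+00 -1.0e-04  1.5e-01] 84.3417
```

View pics/t8.png

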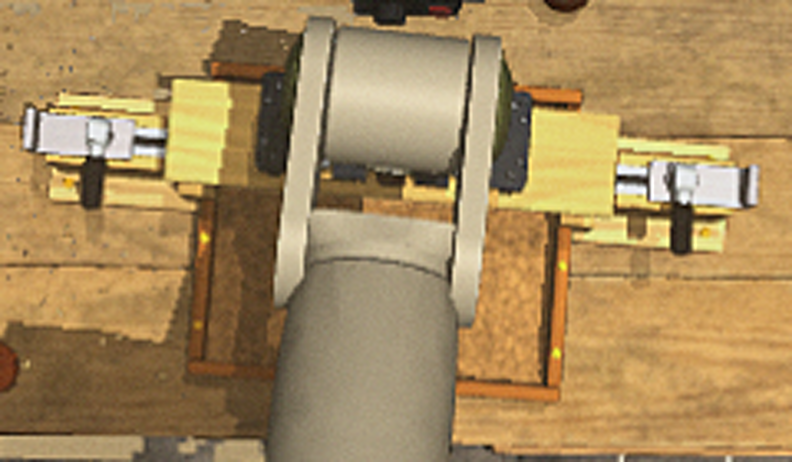

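View pics/s8.png

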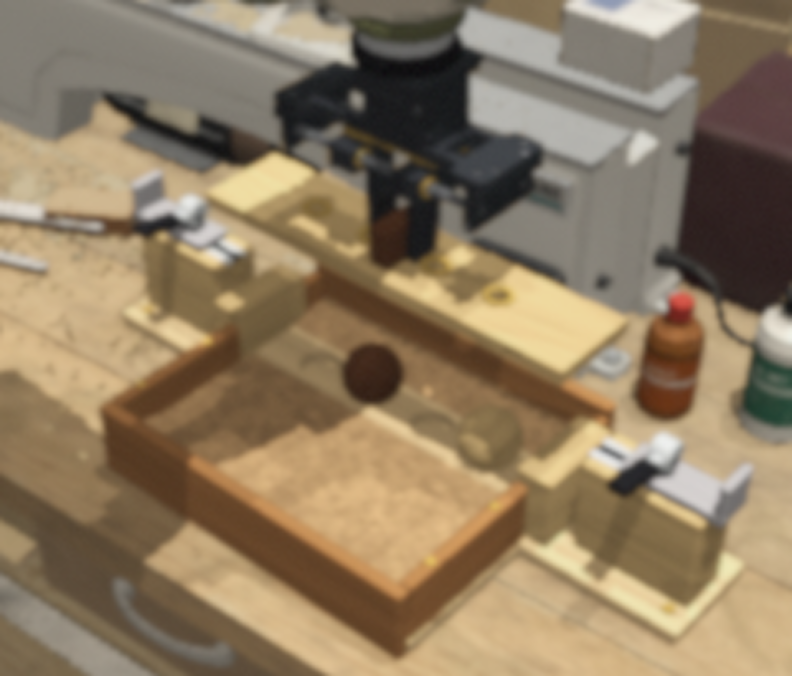

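Problem: in both pictures the levers look level again (right lever at (615,490)–(660,450), left at (92,160–207)). The gripper's body must have pressed them down while I probed the blocks. The clamps have to be open before the plate goes on, so I'll park the plate where it came from and raise them again.

```bash
python3 - <<'E'
from plate import *
import lever
yaw=1.472-np.pi; o=[0,np.pi/2,yaw]
env.move_l([.50,-.34,.20],v=.25)
env.move_pose([.5123,-.3702,.12],o); env.move_l([.5123,-.3702,.018],v=.12); env.move_l([.5123,-.3702,.0157],v=.04)
move_gripper(.06); env.move_l([.5123,-.3702,.10]); print(env.get_t())
lever.lift(-1,-.2275,np.pi)
print(env.get_t())
lever.lift(1,.2297,np.pi)
print(env.get_t())
go(-.12,.22,.20)
snap("top","t9.png",(195,160,515,300),2.5); snap("scene","s9.png",(210,130,450,335),3.3)
plate(pic=False)
E
```

```text
90.35
F pre [-0.7 -0.3 -0.6]
open 0.014888295047014178 F [-0.2 -0.2  1.8] 93.6833
8 [ 1.6 -0.5 -2.2] 0.0154
16 [-0.5  0.9 -0.1] 0.0153
23 [ 0.1  1.  -0.8] 0.0153
31 [-1.1  1.2 -0.3] 0.0158
38 [-2.6  1.  -2.2] 0.016
46 [ -8.7  -1.  -19. ] 0.0164
96.4583
F pre [0.1 0.1 0.2]
open 0.014721198170782296 F [-0.4 -8.2  2.2] 99.7583
8 [ 1.2 -6.9 -2. ] 0.0151
16 [ 0.9 -6.4 -1.8] 0.0151
23 [-0.3 -6.9 -1.6] 0.0149
31 [-0.7 -7.3 -0.8] 0.0155
38 [-1.  -6.3 -3.2] 0.0156
46 [ -8.8  -4.4 -16.6] 0.0156
102.5333
score 0.63 rect c 512.4788208007812 -370.99365234375 size 84.0528793334961 337.9048156738281 yaw 1.4892423 pca [ 0.51221084 -0.37024352] 1.4858800737848528
```

View pics/t9.png

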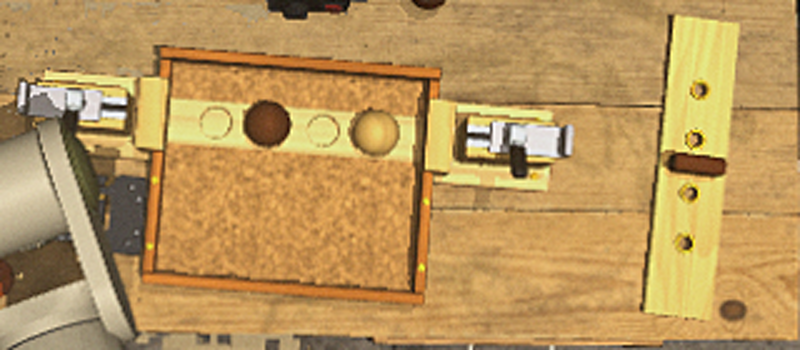

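View pics/s9.png

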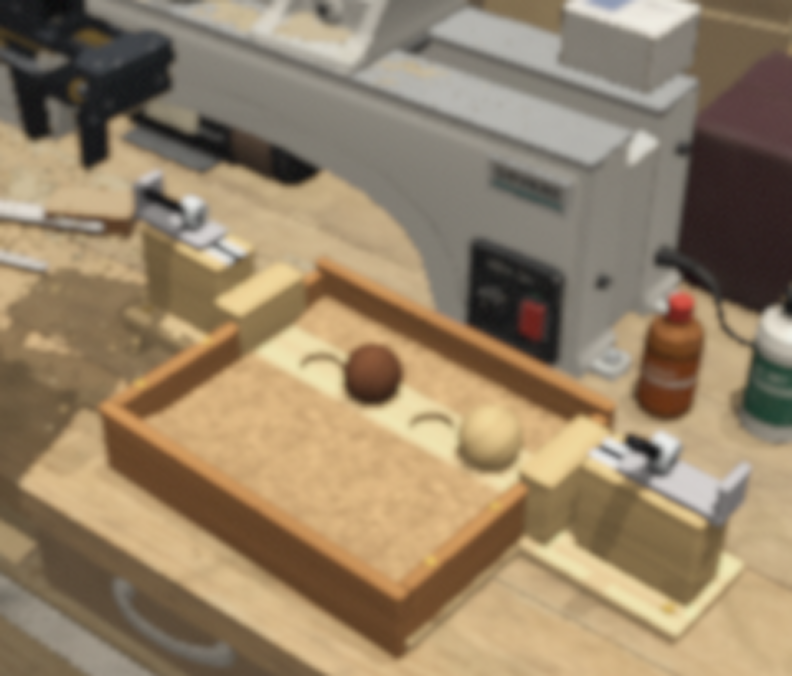

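```bash
python3 - <<'E'
from plate import *
yaw=1.472-np.pi; o=[0,np.pi/2,yaw]; c=[.5123,-.3703]
env.move_pose(W(-.06,-.05,.2),O(0)); env.move_pose([*c,.12],o)
env.move_l([*c,.03],v=.2); env.move_l([*c,.0155],v=.05); move_gripper(0); print("open",env.get_opening())
env.move_l([*c,.06],v=.1); env.move_l([.50,-.34,.20],v=.25); env.move_pose([.50,-.34,.20],O(0)); print(env.get_opening(),F().round(2))
go(0,0,.13,0,v=.2); go(0,0,.072,v=.1); print(env.get_opening(),F().round(2))
z=.072
while z>.056:
    z-=.002; go(0,0,z,v=.04); f=F()
    if f[2]>1: break
print("z",pos().round(4),f.round(2),env.get_opening(),env.get_t())
snap("top","t10.png",(195,160,435,300),3.3); snap("scene","s10.png",(210,130,450,335),3.3)
E
```

```text
open 0.01959355078760486
0.01998820533278531 [-0.37 -0.18 -3.92]
0.01974747013108778 [ 1.1  -0.58 -4.11]
z [0.0003 0.     0.0605] [-1.83  0.35  3.74] 0.01963254507631472 116.875
```

View pics/t10.png

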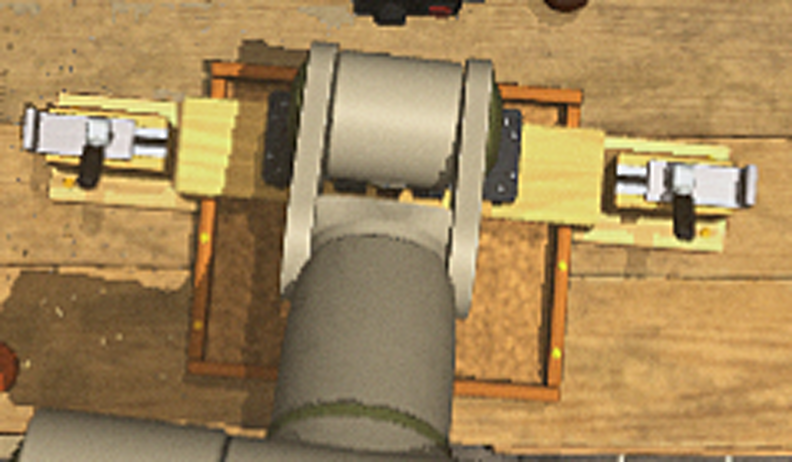

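View pics/s10.png

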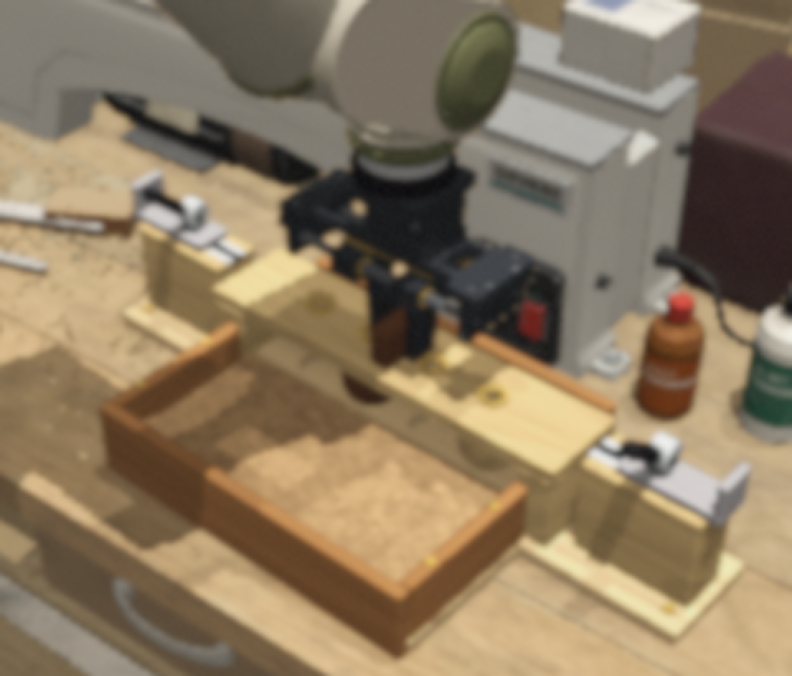

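```bash
cat > ov.py <<'E'
from rob import *
import sys
def ov(src,dst,cr,s,n,z=.057):
    o=cv2.imread("pics/"+src); 
    P=(proj(n,[W(x,y,z) for x,y in((.038,.167),(.038,-.167),(-.038,-.167),(-.038,.167))])-[cr[0],cr[1]]+.5)*s-.5
    print(n,P.round(1).tolist()); cv2.polylines(o,[np.int32(np.round(P*8))],True,(255,0,0),1,cv2.LINE_AA,3); 
    P=(proj(n,[W(x,y,.045) for x,y in((.038,.167),(.038,-.167),(-.038,-.167),(-.038,.167))])-[cr[0],cr[1]]+.5)*s-.5
    cv2.polylines(o,[np.int32(np.round(P*8))],True,(0,0,255),1,cv2.LINE_AA,3); 
    cv2.imwrite("pics/"+dst,o)
E
python3 - <<'E'
from ov import *
ov("t10.png","t10o.png",(195,160),3.3,"top"); ov("s10.png","s10o.png",(210,130),3.3,"scene")
E
```

```text
top [[184.3, 100.5], [605.3, 133.5], [598.8, 228.9], [176.0, 196.0]]
scene [[279.3, 248.8], [616.8, 420.3], [553.9, 474.8], [213.4, 289.1]]
```

View pics/t10o.png

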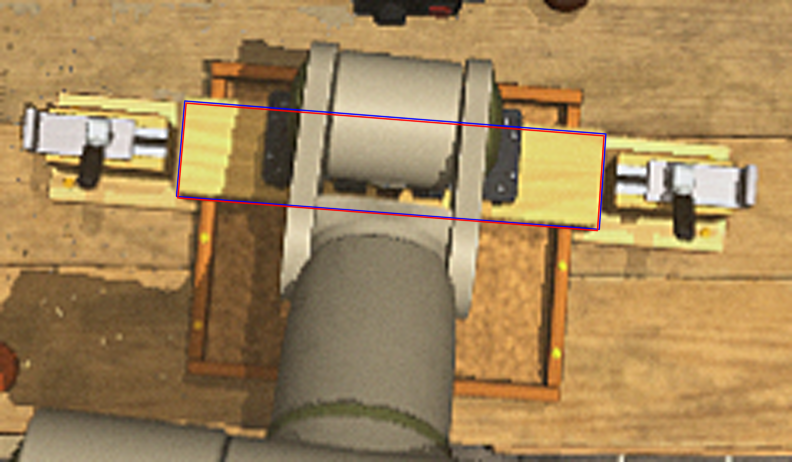

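View pics/s10o.png

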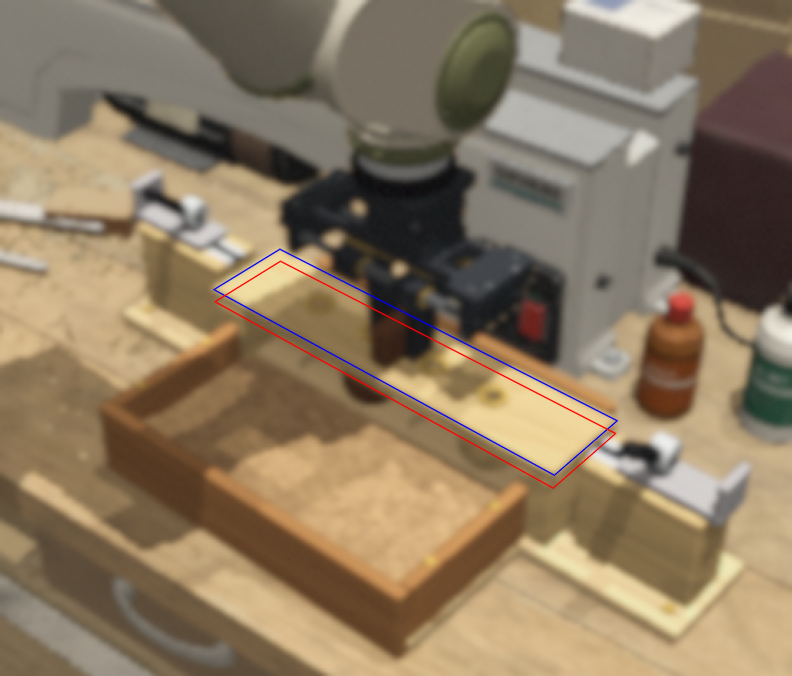

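```bash
python3 - <<'E'
from plate import *
move_gripper(.06); go(0,0,.13); env.move_pose(W(-.05,.28,.2),O(np.pi))
snap("top","t11.png",(195,160,435,300),3.3); a=snap("scene"); 
plate(z=.087,pic=False); print(JP)
cv2.imwrite("pics/s11.png",np.vstack([np.hstack([cv2.resize(a[195:245,265:325,::-1],None,fx=6.6,fy=6.6,interpolation=cv2.INTER_CUBIC),cv2.resize(a[245:295,350:410,::-1],None,fx=6.6,fy=6.6,interpolation=cv2.INTER_CUBIC)])]))
print(env.get_t())
E
python3 -c "
from ov import *
ov('t11.png','t11o.png',(195,160),3.3,'top')"
```

```text
score 0.72 rect c 544.811767578125 70.85890197753906 size 336.98028564453125 78.91437530517578 yaw 3.080042 pca [0.54445668 0.07083781] 3.07647132217229
[ 0.542   0.069  -0.0595]
121.525
top [[184.3, 100.5], [605.3, 133.5], [598.8, 228.9], [176.0, 196.0]]
```

View pics/s11.png

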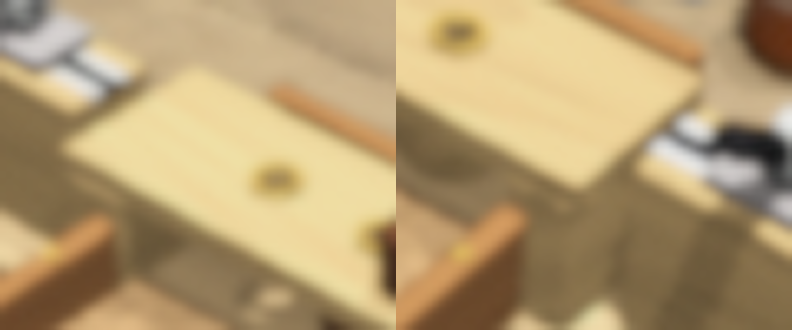

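View pics/t11o.png

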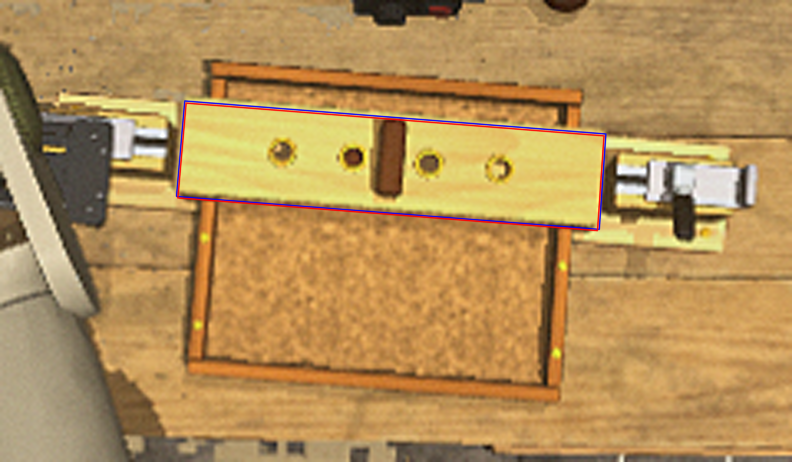

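```bash
python3 - <<'E'
from rob import *
import cv2
t6=cv2.imread("pics/t5.png"); t11=cv2.imread("pics/t11.png"); t2=cv2.imread("pics/t2.png")
f=lambda i,x,y:cv2.resize(i[y:y+140,x:x+80],None,fx=2.4,fy=2.4)
# right end: from t11 and t4 no; use top0
b=cv2.imread("pics/top0.png")[160:300,195:435]; b=cv2.resize(b,None,fx=3.3,fy=3.3,interpolation=cv2.INTER_CUBIC)
cv2.imwrite("pics/cmp.png",np.hstack([f(b,160,80),f(t11,160,80),f(b,545,110),f(t11,545,110)]))
for y in(.167,-.167):
  for x in(.038,-.038):
    print(y,x,[((proj("top",W(x,y,z))-[195,160]+.5)*3.3-.5).round(1).tolist() for z in(.045,.057)])
E
```

```text
0.167 0.038 [[[185.7, 102.6]], [[184.3, 100.5]]]
0.167 -0.038 [[[177.4, 197.4]], [[176.0, 196.0]]]
-0.167 0.038 [[[603.5, 135.4]], [[605.3, 133.5]]]
-0.167 -0.038 [[[597.0, 230.1]], [[598.8, 228.9]]]
```

View pics/cmp.png

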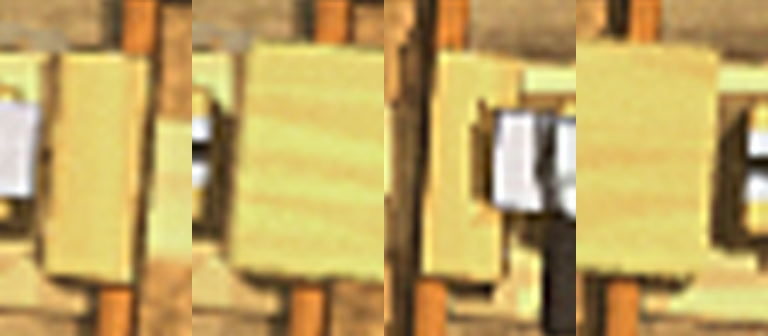

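```bash
cat > tin.py <<'E'
from rob import *
def slide_in(y,sg,yaw=np.pi,z=.074):
    env.move_pose(W(0,y,.15),O(yaw)); move_gripper(.04)
    go(0,y,.085,yaw); go(0,y,z,v=.05); print("F desc",F().round(1))
    move_gripper(0.0); print("open",env.get_opening(),"F",F().round(1)); y0=pos()[1]; f0=F()
    d=.0
    for s in [.015]*3+[.003]*8:
        d+=s; go(0,y0-sg*d,z,v=.06); f=F()
        if abs(f[1]-f0[1])>9: break
    print("d",d,"F",f.round(1),"open",env.get_opening(),"pos",pos().round(4))
    move_gripper(.04); go(*(pos()*[1,1,0]+[0,0,.16])); print(env.get_t())
E
python3 - <<'E'
from tin import *
slide_in(.2826,1)
env.move_pose(W(-.05,.0,.2),O(np.pi))
slide_in(-.2799,-1)
go(-.10,-.27,.2)
snap("top","t12.png",(195,160,435,300),3.3); snap("scene","s12.png",(210,130,450,335),3.3)
E
```

```text
F desc [ 0.5  0.1 -0.2]
open 0.007667131959960953 F [-0.4 -8.3  1.8]
d 0.05700000000000001 F [0.9 6.  2.2] open 0.0077367005491158995 pos [0.     0.2251 0.0741]
127.5083
F desc [ 0.4 -0.5 -0.1]
open 0.00767566712963155 F [0.2 0.1 1.2]
d 0.05700000000000001 F [ -1.8 -11.4   1.2] open 0.0075612762519174205 pos [ 0.     -0.2248  0.0741]
134.85
```

View pics/t12.png

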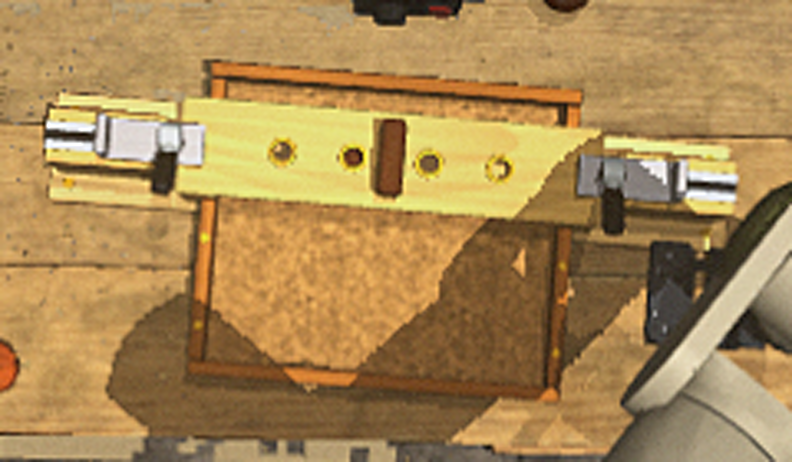

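View pics/s12.png

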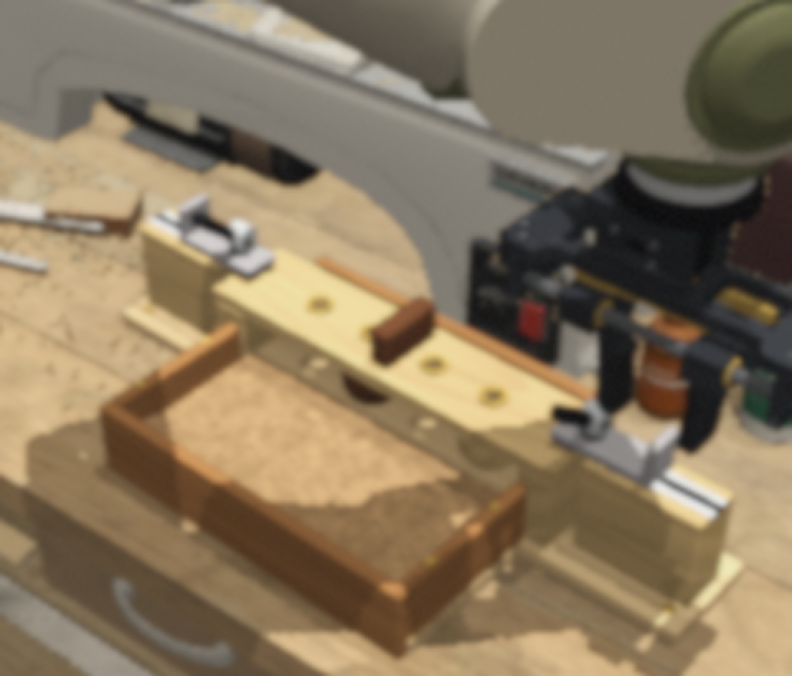

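```bash
cat > press.py <<'E'
from rob import *
def press(y,yaw=np.pi,pz=.083,px=-.001):
    env.move_pose(W(px-.036,y,.16),O(yaw)); move_gripper(0)
    go(px-.036,y,.128,yaw); f0=F()
    for th in (38,30,22,15,10):
        a=np.radians(th); go(px-.047*np.cos(a),y,pz+.047*np.sin(a)+.0065,v=.06)
    z=pos()[2]; print("z",z,(F()-f0).round(1))
    while z>.080:
        z-=.0015; go(px-.047,y,z,v=.03); f=F()-f0; print(pos()[2].round(4),f.round(1))
        if f[2]>30: break
    env.hold(.2); go(px-.047,y,.16); print(env.get_t())
E
python3 - <<'E'
from press import *
press(-.1725)
snap("top","t13.png",(195,160,435,300),3.3); snap("scene","s13.png",(210,130,450,335),3.3)
E
```

```text
z 0.09750253681711682 [-0.5 -1.1 -1.3]
0.096 [ 1.  -1.7 -1.3]
0.0945 [-0.7 -1.1 -0.3]
0.0928 [-3.  -1.6  0.8]
0.0922 [-4.8 -1.3  9. ]
0.0916 [-9.8 -0.3 19.3]
0.0911 [-13.3   0.2  30.7]
141.1583
```

View pics/s13.png

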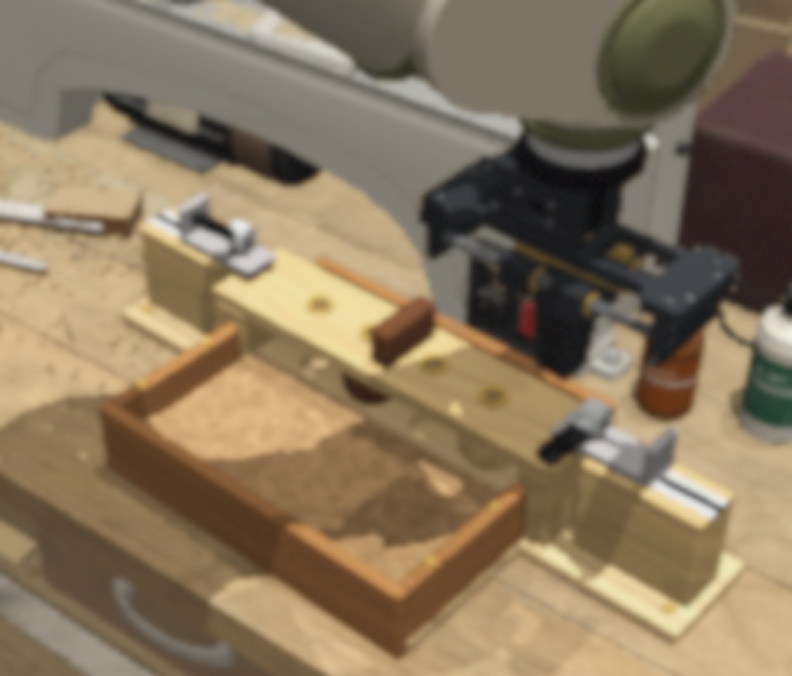

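```bash
python3 - <<'E'
from press import *
press(.1725)
env.move_pose(W(-.16,.0,.25),O(np.pi))
env.move_pose([.25,.35,.35],O(np.pi))
snap("top","t14.png",(195,160,435,300),3.3); a=snap("scene","s14.png",(210,130,450,335),3.3); print(env.get_t())
E
python3 -c "
from ov import *
ov('t14.png','t14o.png',(195,160),3.3,'top')"
```

```text
z 0.09739989767994964 [ 0.8  0.6 -1.1]
0.0959 [0.4 0.3 0.7]
0.0944 [-0.6  0.   2.5]
0.0928 [-2.1  0.3  1.7]
0.0922 [-4.5 -0.2 11.1]
0.0917 [-7.8 -0.8 19.8]
0.0913 [-10.7  -3.2  28.3]
0.0909 [-13.7  -3.5  37.6]
147.05
149.2333
top [[184.3, 100.5], [605.3, 133.5], [598.8, 228.9], [176.0, 196.0]]
```

View pics/s14.png

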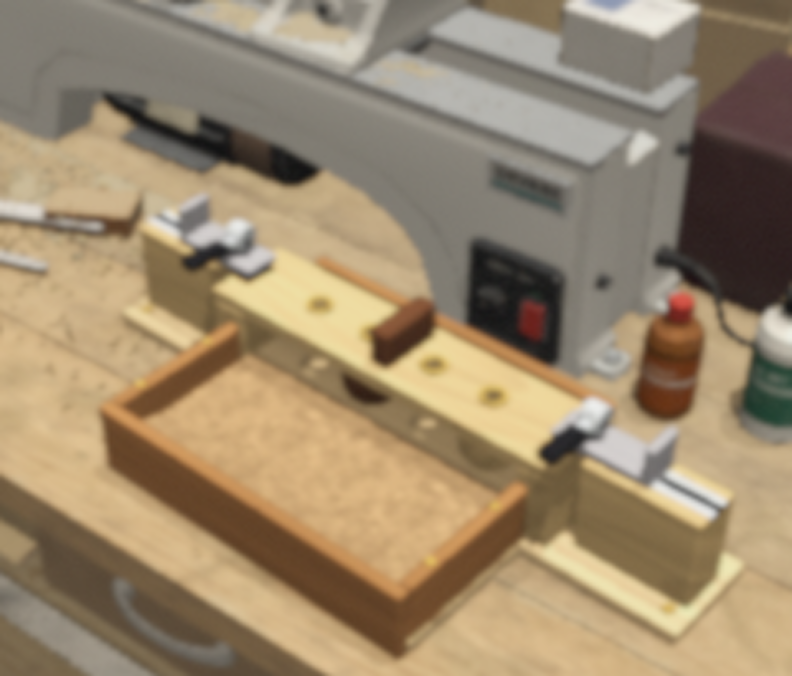

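View pics/t14o.png

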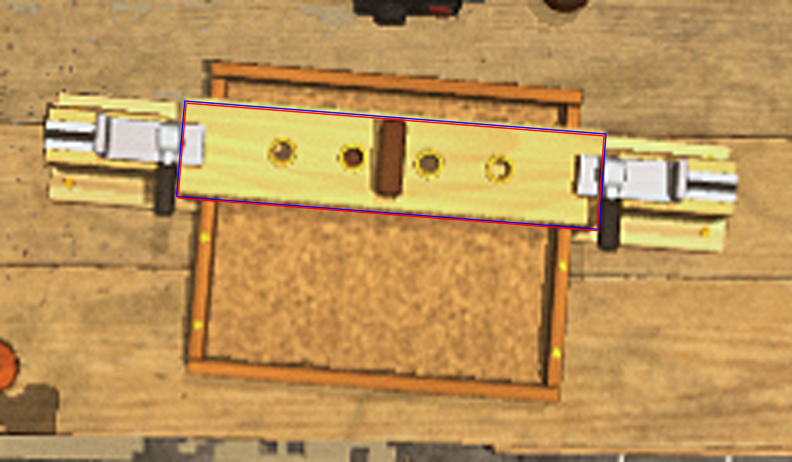

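```bash
python3 - <<'E'
from rob import *
snap("scene","s15.png"); print(F().round(2),env.get_t())
env.close_job()
E
```

```text
[ 0.74  0.23 -0.48] 149.2833
the job is handed in; nothing more can be done
```

View pics/s15.png

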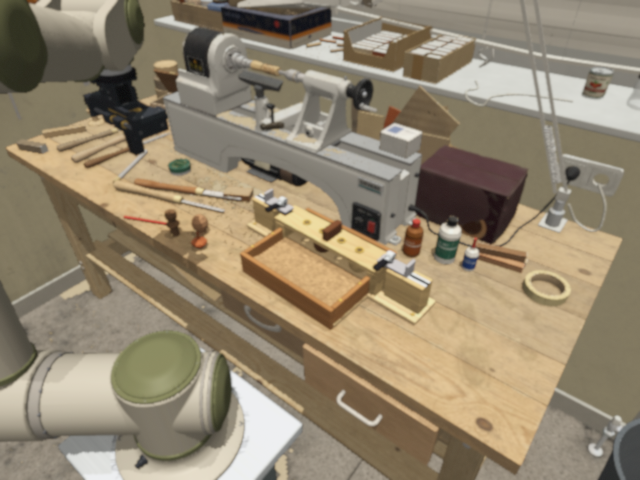

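The jig is loaded and the plate is clamped; I handed the job in at 149 s. I opened both clamps and rolled the only two balls present, walnut into pocket 3 and maple into pocket 1. Then I set the plate on the end blocks, slid both straps to their stops and pressed both levers down.

**Last checks**
- **Balls:** before the plate went on, where both cameras found a ball it lay within 0.6 px of its predicted seated position. The scene camera did not find the maple ball, so only the top view checks that one.
- **Plate:** it came to rest at the expected seat height. In the pictures it looks flush to about 1 mm, perhaps set back 0.5–0.8 mm; I did not correct that.
- **Clamps:** both straps reached a firm stop at about ±225 mm, and both levers bottomed at 31–38 N at the expected locked height.
- **Bystanders:** the egg and stopper look untouched in the last picture.

**What went wrong:** while I touched the end blocks to measure the jig, the gripper's body pressed both opened levers back down. I did not measure the force of that contact. I noticed it with the plate already in hand, put the plate back on the bench, raised the levers again and only then set the plate.

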